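# Pack up a level tube support from tapered timber offcuts

## Robot

A 7-joint arm with a two-finger parallel gripper is mounted at the origin on the work surface. World frame = base frame: x ahead of the robot, y to its left, z up, the work surface at z = 0. Lengths are in m, angles in rad, forces in N, time in s.
With the tool pointing down it reaches from about 0.35 to 0.775 m from the base axis. Payload 3.1 kg.
Tool frame: the origin (TCP) lies on the front face of the gripper's body, between the roots of the fingers; the fingertips stand 73 mm ahead of it and the grasp point (between the pads) lies 54 mm ahead of it (nose_length is the distance from the TCP to the fingertips, in m); z points along the fingers, x is the direction in which the jaws open and shut, and the axes are right-handed (so a half turn about z gives the same grasp; the last joint's range is limited). The gripper opens to 85 mm and grips with 20 to 120 N. Pads are 22 mm wide; open, the fingers measure 114 mm over their backs; the gripper's body (76 mm by 85 mm) begins 54 mm behind the grasp point. The pads swing forward as they close: fully open they stand 13 mm farther back than shut.
Start: joints at [1.241, 0.311, 0.014, 1.512, -0.004, 1.319, -0.027], TCP at [0.156, -0.527, 0.304] pointing down, gripper open.
Joint ranges: [-2.7, 2.7], [-0.3, 1.91], [-1.27, 1.3], [0.12, 2.57], [-1.44, 4.58], [0.2, 2.03], [-3.05, 3.05]. Speed limits (rad/s): [2.79, 2.79, 3.14, 3.14, 3.14, 3.14, 3.14].

## Interface

Orientations are given as a rotation vector (axis times angle).
In Python, from station import get_state, get_image, camera_model, hand_in, boxes_of, masks_of, tip_of, nose_length gives the robot as it stands. The module is installed in compiled form; this text tells all that it offers.
- The arm moves only by the tool play_rows, never from a script. Its argument "commands" is a list of rows, each a list of 7 numbers: the finger opening in cm, from 0 to 8.54, then the shift along the tool's x, y, z in cm, then the turn, a rotation vector about the tool's x, y, z in degrees. A call has 1 to 10 rows; each row is the pose to reach, as a shift and turn from the pose commanded when the call began, along the tool's axes at that moment; what a row does not reach only later rows make up. A row lasts 1/12 s, in which the tool goes at most 41.7 mm and 7.16 degrees, less where a joint would pass 70% of its speed; a pose out of reach is approached as far as the arm can. A call with a gripper value outside its range is refused whole. The fingers move at their own pace and stop on an object; the grip force is fixed at half the most. Time passes only in rows, so rows that repeat a pose let the fingers close. It gives the time, the measured TCP pose, the force and the opening at its end, in the units of the state.
- get_state(): the state, without advancing time (a new reading comes with each control period).
- get_image(name): name is "side" or "top" or "wrist"; returns the picture (420x560x3 uint8, red, green, blue); there is no depth.
- camera_model(name): a dict with "fx", "fy", "cx", "cy" (pixels), "position" and "orientation" of the camera in the world; the wrist camera has in their place "hand_eye" (4x4, takes a point from camera to tool coordinates, whose origin is the TCP and whose axes are the tool frame's). Camera axes: x right, y up, looking along -z (the intrinsics and any distortion apply to the point x, -y, -z); pixel columns grow to the right and rows downward; lengths in m; the calibration is good to about 2 mm. A picture is of the moment at which its call begins: read the wrist's pose just before it. camera_model takes no time and is no camera call.
- hand_in(): hands the job in, once; it reports no verdict.
Trained networks look in the newest picture that a camera, given by its name, has taken for a name from the list of things; names that differ only in an ending like _2 or _b are one class to them, and where a whole thing is asked for, a point or a joint stands for the part that bears it (a point fixed in the world has none). Each returns a list of dicts, best first, with "p" (0 to 1); they miss things now and then, are a little off and sometimes report something else, mostly with a low value. They report only what shows in the picture. A call takes as long as a camera call. They do not tell look-alikes from the thing itself.
- boxes_of(camera, label): "centre" ([column, row] in pixels, amid what is visible of it).
- masks_of(camera, label): "mask" (420x560 bool, what is visible of it) and "centre" ([column, row] in pixels, amid what is visible of it).
- tip_of(camera, label): "centre" ([column, row] in pixels: a listed point, or the origin of a listed thing).
The state is a dict: "time_s": time; "joints": joint angles; "qd": joint speeds; "tau": joint torques, N m; "tcp_pos": TCP position; "tcp_rot": TCP orientation; "wrist_force": force on the tool from outside, world axes, zero at the start; "ft_torque": the same for the moment, N m; "finger_gap": opening from 0.0 (shut) to 1.0 (fully open).
Only numpy, scipy, OpenCV 4.12 (cv2) and the standard library are available. Lean on these libraries where they do the work, as an engineer would, in place of code of your own. Each camera call takes 0.05 s, during which the arm holds its last target.

## Task

Pack up the second support for the steel tube: on the brown sole board lay the two tapered pine offcuts one on the other with their slopes opposed, then the notched chock on top, over the middle of the board. Each piece must rest steadily by itself, with the chock level, its notch as high as the steel stand's V and pointing straight at it, so that the tube can be laid across the two later. Set the pieces down rather than dropping them, and leave everything else on the bench (the tube and the plain batten too) where it is.

Things in the scene. Friction and masses are not known exactly. Their poses are not given: they have to be found in the camera images.
- heel: Larger tapered pine offcut, 104 mm long (x). Flat underside; top slopes: height = 37 mm + 0.14 x (8.0 deg), 44 mm at the thick end (+x), 30 at the thin (-x). Long sides parallel, upright, 50 mm apart (y): grip there. Thin end sawn 8 mm skew and bevelled 12 mm below; +x+y corner cut off 14 mm. Origin: middle of underside; z up. Starts underside down, any heading. 90-140 g.
- wedge: Smaller tapered pine offcut, 96 mm long (x). Flat underside; top slopes: height = 27 mm + 0.14 x (8.0 deg), 34 mm at the thick end (+x), 20 at the thin (-x). Long sides parallel, upright, 46 mm apart (y): grip there. Thin end sawn 12 mm skew and bevelled 8 mm below; +x+y corner cut off 12 mm. Origin: middle of underside; z up. Starts underside down, any heading. 60-95 g.
- chock: Notched pine chock 92 (x) x 50 (y) x 46 mm high, flat underside, 80-125 g. A 90 deg V-notch along y crosses its top at mid-length: floor 20 mm above the underside, 52 mm wide at the top; a 30 mm tube in it has its axis 41 mm above the underside. Grip low at mid-length, across y. Origin: middle of underside; z up. Starts underside down, any heading.
- tube: Bystander: steel tube, 30 mm diameter, 320 mm long, lying in the farther notches of the wooden bar rack, its axis 41 mm above the bench. The finished supports are to carry it later. Origin: on its axis at mid-length; x along the axis.
- stand: Fixed steel stand, the first support: base 100 x 100 mm, post, and an upright plate 8 mm thick with a 90 deg V, 56 mm wide, in its top. Origin: on the bench under the V; its x is level, along the V, and points at the middle of the sole board or straight away from it. V floor 102 mm above the bench, level with the chock's when the pile is right; tips of the plate 130 mm.
- sole: Fixed square sole board of brown plank, 120 x 120 x 18 mm thick, flat on the bench 210 to 250 mm left or right of the stand. The pile goes on it. Origin: middle of its underside, on the bench; z up.
- rack: Fixed wooden bar rack: two notched bearers 28 mm thick and 44 mm high, their middles 100 mm either side of the origin along x, two notches each. Origin: on the bench, midway; x along the notched bars. The tube lies 35 mm to the -y side (away from the robot), the thin bar 45 mm to the +y side.
- bar: Bystander: thin dark steel bar, 16 mm diameter, 360 mm long, in the nearer notches of the rack, axis 31 mm above the bench. Origin on its axis at mid-length, x along it.
- batten: Bystander: square-sawn piece of pine batten, 118 x 44 x 22 mm, even thickness, no slope and no notch. It lies among the other offcuts. Origin: centre of the underside, x along its length.
- carton: Bystander: small sealed white carton, 52 x 52 x 34 mm high, standing between the stand and the sole board. Origin: centre of the underside.
- hammer: Bystander: hammer with a wooden handle, 260 mm long, 26 mm high, lying at the robot's right. Origin: on the bench midway along its length; x along the handle toward the head.
- can: Bystander: upright metal can, 64 mm diameter, 155 mm high, beyond the work on the robot's left. Origin: centre of the underside.
- jar: Bystander: amber glass jar with a steel cap, 68 mm diameter, 95 mm high, beyond the work on the robot's right. Origin: centre of the underside.
- flange: Bystander: flat dark steel ring, 84 mm outside diameter, 16 mm high, lying on the bench at the robot's left. Origin: centre of the underside.
Things that resemble listed ones, but are neither listed nor needed, are in the scene too. What is shaped like the wedge but red is not meant.

How it is judged:
At the end, for the whole second after the job is handed in: On the sole board, let go and still (under 0.02 m/s): heel and wedge within 40 mm of its middle, touching, tilted under 11 deg; on them the chock, within 30 mm, level to 3.4 deg, underside 78-86 mm up, its notch within 5.7 deg of the stand's x and within 12 mm of the stand's line (horizontal distance between each of heel, wedge and sole below 0.04 m and horizontal distance between chock and sole below 0.03 m and angle between each of heel, wedge's own z axis and vertical below 0.2 rad and contact force between heel and wedge above 0.2 N and height (world z) of chock between 0.078 and 0.086 m and angle between chock's own z axis and vertical below 0.06 rad and y of chock in the frame of stand between -0.012 and 0.012 m and angle between the y axis of chock and the x axis of stand, either way round below 0.1 rad and linear speed of each of heel, wedge, chock below 0.02 m/s and contact force between the fingers and heel below 0.1 N and contact force between the fingers and wedge below 0.1 N and contact force between the fingers and chock below 0.1 N).
It fails at once if the batten, tube, bar, carton, hammer, can, jar or flange is shifted by more than 20 mm (distance of any of batten, tube, bar, carton, hammer, can, jar, flange from where it was at the start of the episode above 0.02 m).
It fails at once if an offcut or the chock is dropped: faster than 0.6 m/s (a fall of 20 mm) with no finger on it ((linear speed of heel above 0.6 m/s and contact force between the fingers and heel below 0.05 N) or (linear speed of wedge above 0.6 m/s and contact force between the fingers and wedge below 0.05 N) or (linear speed of chock above 0.6 m/s and contact force between the fingers and chock below 0.05 N)).
It also fails if it takes over 72 s, if anything falls off the work surface, if the arm or the gripper's body presses on something with over 40 N, if the wrist force passes 120 N, or if a joint passes its speed limit or range.

## Working session

There is one attempt and no reset: what is moved stays moved. The work goes in short steps, Python scripts to look and compute and a tool call to move; the robot and the scene stay as the last step left them, time stands still between calls to the robot, and variables do not carry over. Pictures are saved under pics/ and viewed, and the job is handed in when it is done.

Besides the shell and the picture viewer there is one more tool, called after ">>>" as a command line: name --pt "numbers of a row" for each row, then --argument value for the rest. play_rows: Moves the arm, as the interface text tells. Its arguments: {"type":"object","properties":{"commands":{"type":"array","items":{"type":"array","items":{"type":"number"}}}},"required":["commands"]}

```bash
mkdir -p pics; ls
python3 - <<'E'
from station import *
import cv2
s=get_state(); print(s); print(nose_length if not callable(nose_length) else nose_length())
for c in ["side","top","wrist"]:
    im=get_image(c); cv2.imwrite(f"pics/a_{c}.png",im[:,:,::-1]); print(c,camera_model(c))
E
```

```text
pics
{'time_s': 0.0, 'joints': array([ 1.24133033,  0.31172368,  0.01399977,  1.51306062, -0.00441928,
        1.31923082, -0.02723674]), 'qd': array([-1.46962409e-03, -1.08202232e-03, -1.25984800e-04, -1.01677611e-03,
       -8.06223901e-05,  4.85865953e-04, -1.16471573e-03]), 'tau': array([-2.51597094e-04, -3.79910159e+01,  1.45481648e-01, -2.30591208e+01,
        1.21400334e-02,  1.33115711e-02, -7.09086720e-06]), 'tcp_pos': array([ 0.15595347, -0.52683237,  0.30282056]), 'tcp_rot': array([-2.5159437 ,  1.87910782,  0.00308301]), 'wrist_force': array([0.99502549, 0.41535526, 1.15237952]), 'ft_torque': array([ 0.02796283,  0.02782665, -0.00474955]), 'finger_gap': 0.9973796869681845}
0.0726
side {'fx': 533.013303423569, 'fy': 533.013303423569, 'cx': 269.6312925106055, 'cy': 200.2649544628533, 'position': array([-0.03778056,  1.09181526,  0.88693992]), 'orientation': array([ 0.2676596 , -1.29414336, -2.40536356])}
top {'fx': 406.63648059529356, 'fy': 406.63648059529356, 'cx': 276.91866490797446, 'cy': 206.6749476612907, 'position': array([ 0.36607845, -0.01434579,  1.31487309]), 'orientation': array([ 0.07914826, -0.05898236, -1.56814117])}
wrist {'fx': 303.96308323307346, 'fy': 303.96308323307346, 'cx': 278.56698577972656, 'cy': 207.1591337057738, 'hand_eye': array([[ 9.99999991e-01,  1.32890425e-04, -1.20583423e-05,
        -4.52411553e-04],
       [ 1.24673173e-04, -9.62712500e-01, -2.70526574e-01,
        -6.83312080e-02],
       [-4.75591083e-05,  2.70526570e-01, -9.62712508e-01,
        -6.96585700e-02],
       [ 0.00000000e+00,  0.00000000e+00,  0.00000000e+00,
         1.00000000e+00]])}
```

View pics/a_top.png

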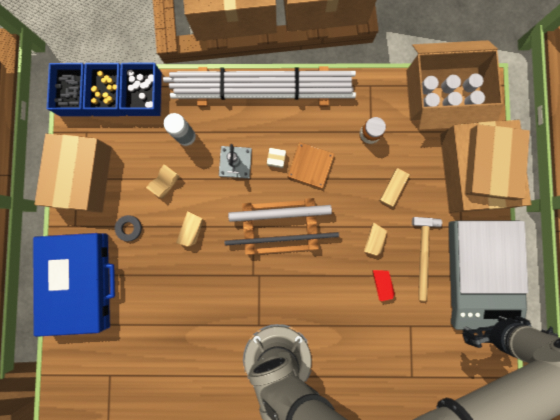

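View pics/a_side.png

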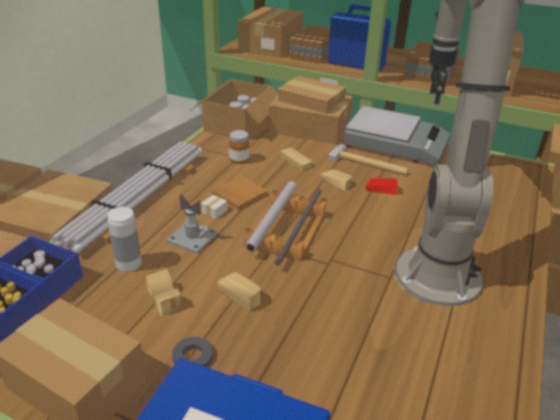

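View pics/a_wrist.png

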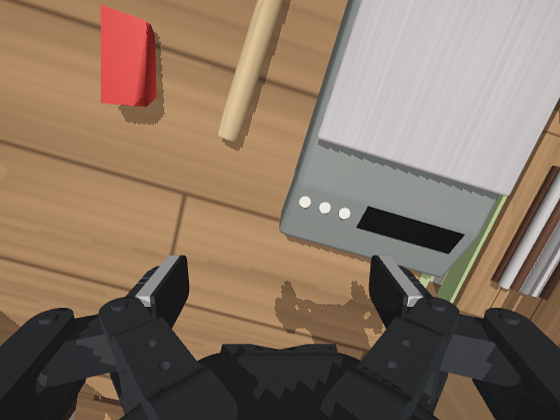

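```bash
cat > h.py <<'E'
import numpy as np, cv2
from scipy.spatial.transform import Rotation as R
from scipy.optimize import least_squares
from station import *
def cam(name, s=None):
    m=camera_model(name)
    if name=="wrist":
        s=s or get_state()
        T=np.eye(4);T[:3,:3]=R.from_rotvec(s["tcp_rot"]).as_matrix();T[:3,3]=s["tcp_pos"]
        W=T@m["hand_eye"]; Rm,p=W[:3,:3],W[:3,3]
    else: Rm,p=R.from_rotvec(m["orientation"]).as_matrix(),np.array(m["position"])
    return m["fx"],m["fy"],m["cx"],m["cy"],Rm,p
def proj(c,X):
    fx,fy,cx,cy,Rm,p=c
    q=(np.atleast_2d(X)-p)@Rm
    return np.c_[cx+fx*q[:,0]/-q[:,2], cy-fy*q[:,1]/-q[:,2]]
def ray(c,uv):
    fx,fy,cx,cy,Rm,p=c
    d=Rm@np.array([(uv[0]-cx)/fx,-(uv[1]-cy)/fy,-1.]); return p,d/np.linalg.norm(d)
def atz(c,uv,z):
    p,d=ray(c,uv); return p+d*(z-p[2])/d[2]
def tri(rs):
    A=sum(np.eye(3)-np.outer(d,d) for p,d in rs); b=sum((np.eye(3)-np.outer(d,d))@p for p,d in rs)
    X=np.linalg.solve(A,b); return X
def shot(name,fn=None):
    s=get_state(); im=get_image(name)
    if fn: cv2.imwrite("pics/"+fn,im[:,:,::-1])
    return im,cam(name,s)
E
python3 - <<'E'
from h import *
np.set_printoptions(precision=3,suppress=True)
for n in ["top","side"]:
    c=cam(n)
    for l in ["heel","wedge","chock","batten","sole","stand","carton"]:
        for r in masks_of(n,l)[:5]:
            print(n,l,round(r["p"],2),np.round(r["centre"]),int(r["mask"].sum()),atz(c,r["centre"],.02))
im=cv2.imread("pics/a_top.png")
def crop(u,v,w=40): return cv2.resize(im[v-w:v+w,u-w:u+w],(266,266),interpolation=cv2.INTER_CUBIC)
g=np.vstack([np.hstack([crop(162,181),crop(190,230),crop(395,187)]),np.hstack([crop(376,240),crop(311,166),crop(235,162)])])
cv2.imwrite("pics/a_crop.png",g)
E
```

```text
top heel 0.75 [192. 230.] 543 [0.405 0.273 0.02 ]
top heel 0.35 [373. 129.] 533 [ 0.733 -0.31   0.02 ]
top wedge 0.73 [382. 284.] 465 [ 0.239 -0.328  0.02 ]
top wedge 0.58 [377. 241.] 499 [ 0.373 -0.313  0.02 ]
top chock 0.61 [162. 181.] 558 [0.562 0.373 0.02 ]
top chock 0.6 [373. 129.] 519 [ 0.734 -0.308  0.02 ]
top batten 0.55 [393. 187.] 575 [ 0.544 -0.368  0.02 ]
top sole 0.87 [311. 164.] 1338 [ 0.618 -0.107  0.02 ]
top sole 0.24 [424. 252.] 914 [ 0.336 -0.46   0.02 ]
top stand 0.73 [234. 161.] 932 [0.63 0.14 0.02]
top carton 0.84 [273. 159.] 276 [0.636 0.014 0.02 ]
side heel 0.83 [240. 291.] 1032 [0.402 0.285 0.02 ]
side wedge 0.92 [382. 182.] 460 [ 0.234 -0.34   0.02 ]
side wedge 0.7 [336. 180.] 402 [ 0.37 -0.29  0.02]
side chock 0.9 [163. 295.] 1009 [0.556 0.376 0.02 ]
side batten 0.71 [298. 161.] 436 [ 0.521 -0.346  0.02 ]
side sole 0.7 [241. 191.] 1070 [ 0.603 -0.096  0.02 ]
side stand 0.58 [189. 234.] 1263 [0.627 0.154 0.02 ]
side carton 0.84 [212. 205.] 448 [0.643 0.007 0.02 ]
```

View pics/a_crop.png

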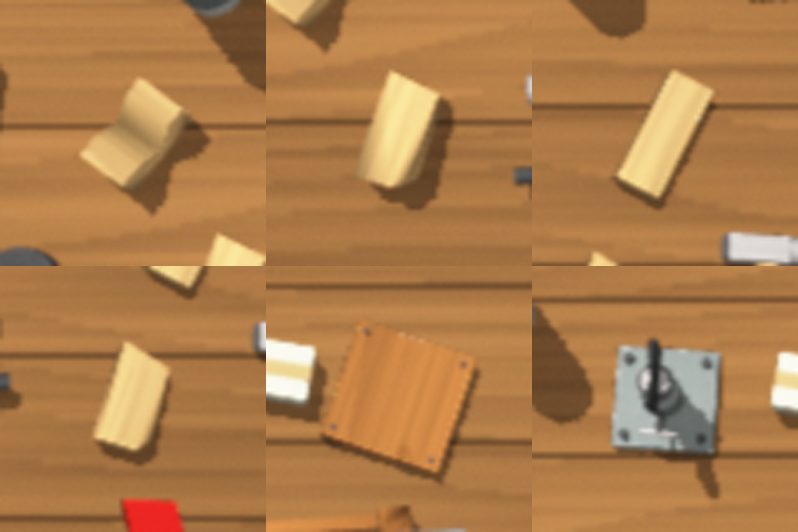

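```bash
cat >> h.py <<'E'
def rot(a): # yaw (rad) of tool x, tool down
    return R.from_matrix(np.array([[np.cos(a),np.sin(a),0],[np.sin(a),-np.cos(a),0],[0,0,-1]]))
def rel(pos,yaw_deg,base=None):
    """shift(cm), turn(deg) in tool axes from base (pos,R) or measured"""
    if base is None:
        s=get_state(); base=(s["tcp_pos"],R.from_rotvec(s["tcp_rot"]))
    p,Rb=base
    sh=Rb.inv().apply(np.array(pos)-p)*100
    tn=np.degrees((Rb.inv()*rot(np.radians(yaw_deg))).as_rotvec())
    return np.round(sh,2),np.round(tn,1)
def yaw():
    x=R.from_rotvec(get_state()["tcp_rot"]).as_matrix()[:,0]; return np.degrees(np.arctan2(x[1],x[0]))
E
python3 - <<'E'
from h import *
print(yaw(), R.from_rotvec(get_state()["tcp_rot"]).as_matrix())
print(rel([.37,-.31,.30],yaw()), rel([.37,-.31,.30],-40))
E
```

```text
-73.50561084807633 [[ 2.83921448e-01 -9.58847543e-01 -5.46208594e-06]
 [-9.58847542e-01 -2.83921447e-01 -5.96317198e-05]
 [ 5.56269247e-05  2.21680319e-05 -9.99999998e-01]]
(array([-14.77, -26.68,   0.39]), array([ 0., -0., -0.])) (array([-14.77, -26.68,   0.39]), array([  0. ,  -0. , -33.5]))
```

>>> play_rows --pt "8.5 -14.8 -26.7 0 0 0 -33.5" --pt "8.5 -14.8 -26.7 0 0 0 -33.5" --pt "8.5 -14.8 -26.7 0 0 0 -33.5" --pt "8.5 -14.8 -26.7 0 0 0 -33.5" --pt "8.5 -14.8 -26.7 0 0 0 -33.5" --pt "8.5 -14.8 -26.7 0 0 0 -33.5" --pt "8.5 -14.8 -26.7 0 0 0 -33.5" --pt "8.5 -14.8 -26.7 0 0 0 -33.5" --pt "8.5 -14.8 -26.7 0 0 0 -33.5" --pt "8.5 -14.8 -26.7 0 0 0 -33.5"

```text
time_s: 1.68
tcp_pos: [0.3706, -0.3091, 0.304]
tcp_rot: [2.953, -1.07, -0.0]
wrist_force: [-0.3, -1.2, -0.0]
finger_gap: 0.996
```

Run:
```python
from h import *
print(get_state()["tcp_pos"],yaw())
im,c=shot("wrist","b_wrist.png")
for l in ["wedge","batten"]:
    for r in masks_of("wrist",l): print(l,r["p"],r["centre"],atz(c,r["centre"],.027),r["mask"].sum())
```

```text
[ 0.37062209 -0.30908719  0.30401343] -39.85165808229984
wedge 0.79 [210.9, 257.2] [ 0.24574961 -0.32674284  0.027     ] 2498
wedge 0.59 [281.4, 181.0] [ 0.37434372 -0.30900696  0.027     ] 3157
batten 0.7 [431.5, 128.3] [ 0.53924127 -0.36979877  0.027     ] 4548
```

View pics/b_wrist.png

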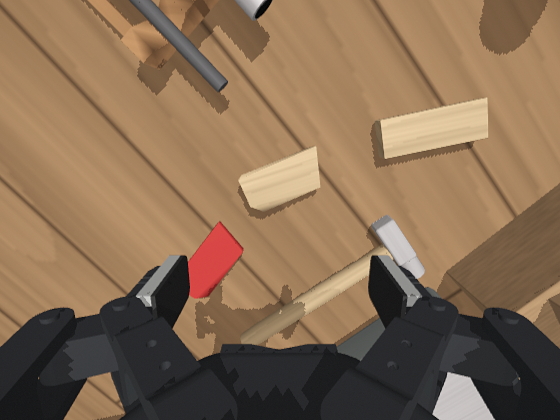

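Run:
```python
import cv2
im=cv2.imread("pics/b_wrist.png")
cv2.imwrite("pics/b_crop.png",cv2.resize(im[130:230,220:340],(720,600),interpolation=cv2.INTER_CUBIC))
```

```text
(no output)
```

View pics/b_crop.png

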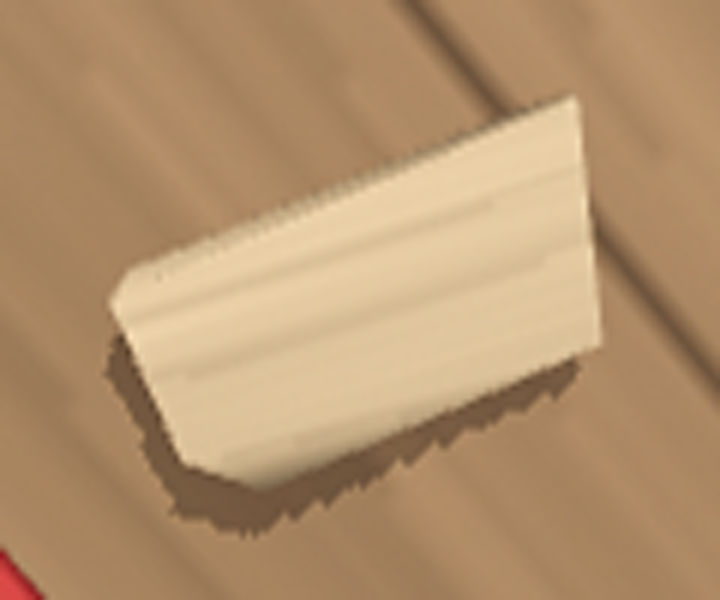

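Run:
```python
from h import *
print(rel([.55,0.01,.304],-90))
```

```text
(array([ -6.91, -36.24,  -0.06]), array([ 0.1, -0. , 49.8]))
```

>>> play_rows --pt "8.5 -6.9 -36.2 0 0 0 50" --pt "8.5 -6.9 -36.2 0 0 0 50" --pt "8.5 -6.9 -36.2 0 0 0 50" --pt "8.5 -6.9 -36.2 0 0 0 50" --pt "8.5 -6.9 -36.2 0 0 0 50" --pt "8.5 -6.9 -36.2 0 0 0 50" --pt "8.5 -6.9 -36.2 0 0 0 50" --pt "8.5 -6.9 -36.2 0 0 0 50" --pt "8.5 -6.9 -36.2 0 0 0 50" --pt "8.5 -6.9 -36.2 0 0 0 50"

```text
time_s: 2.67
tcp_pos: [0.5502, 0.0098, 0.3038]
tcp_rot: [2.214, -2.228, 0.002]
wrist_force: [0.6, -0.3, 1.0]
finger_gap: 0.996
```

Run:
```python
from h import *
import pickle
s=get_state();print(s["tcp_pos"],yaw())
im,c=shot("wrist","c_wrist.png")
pickle.dump(c,open("c_cam.pkl","wb"))
for l in ["sole","stand","carton","tube"]:
    for r in masks_of("wrist",l)[:2]: print(l,r["p"],r["centre"],atz(c,r["centre"],.018),r["mask"].sum())
for r in tip_of("wrist","stand")+tip_of("top","stand")+tip_of("side","stand"): print(r)
print(rel([.405,.25,.304],-90))
```

```text
[0.55024999 0.00982186 0.30383957] -90.36359632498134
sole 0.93 [381.1, 118.2] [ 0.62158913 -0.10593418  0.018     ] 11956
stand 0.8 [159.7, 112.4] [0.62940275 0.14187011 0.018     ] 9014
carton 0.7 [284.7, 103.1] [0.63835096 0.00233315 0.018     ] 2564
carton 0.61 [6.3, 164.0] [0.57311992 0.3270708  0.018     ] 626
tube 0.64 [302.6, 260.9] [ 0.44703327 -0.02035663  0.018     ] 5801
{'centre': [165.0, 114.0], 'p': 0.61}
{'centre': [291.3, 260.7], 'p': 0.32}
{'centre': [373.5, 238.5], 'p': 0.71}
{'centre': [236.2, 160.8], 'p': 0.64}
{'centre': [189.6, 237.0], 'p': 0.82}
{'centre': [240.2, 193.7], 'p': 0.48}
(array([-24.11,  14.54,  -0.05]), array([ 0. , -0.1, -0.3]))
```

View pics/c_wrist.png

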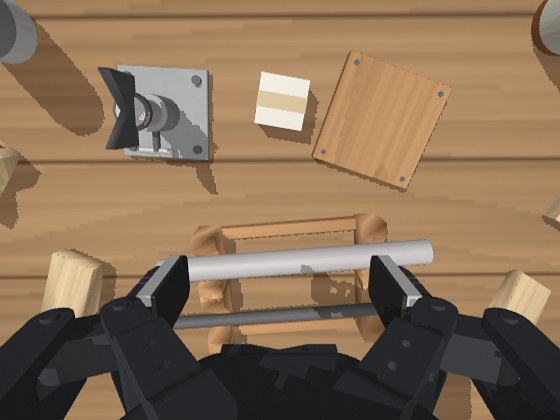

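Run:
```python
import cv2
im=cv2.imread("pics/c_wrist.png")
cv2.imwrite("pics/c_crop.png",cv2.resize(im[50:175,90:225],(648,600),interpolation=cv2.INTER_CUBIC))
cv2.imwrite("pics/c_crop2.png",cv2.resize(im[40:200,300:460],(600,600),interpolation=cv2.INTER_CUBIC))
```

```text
(no output)
```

View pics/c_crop.png

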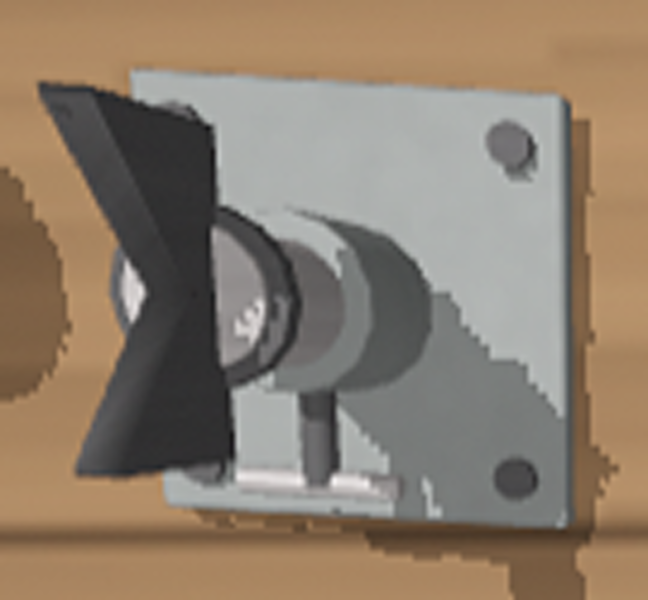

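View pics/c_crop2.png

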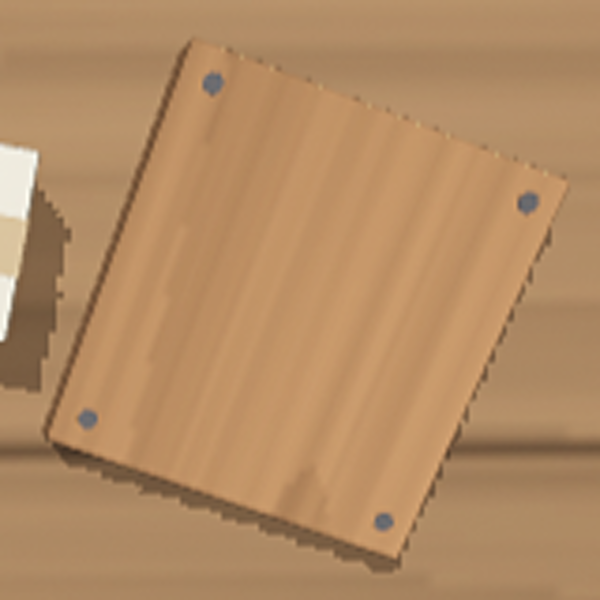

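>>> play_rows --pt "8.5 -24.1 14.5 0 0 0 0" --pt "8.5 -24.1 14.5 0 0 0 0" --pt "8.5 -24.1 14.5 0 0 0 0" --pt "8.5 -24.1 14.5 0 0 0 0" --pt "8.5 -24.1 14.5 0 0 0 0" --pt "8.5 -24.1 14.5 0 0 0 0" --pt "8.5 -24.1 14.5 0 0 0 0" --pt "8.5 -24.1 14.5 0 0 0 0"

```text
time_s: 3.73
tcp_pos: [0.3996, 0.2582, 0.3049]
tcp_rot: [-2.232, 2.208, 0.006]
wrist_force: [-0.4, 0.3, 0.9]
finger_gap: 0.998
```

Run:
```python
from h import *
import pickle
s=get_state();print(s["tcp_pos"],yaw())
im,c=shot("wrist","d_wrist.png")
pickle.dump(c,open("d_cam.pkl","wb"))
for l in ["heel","chock"]:
    for r in masks_of("wrist",l)[:3]:
        print(l,r["p"],r["centre"],atz(c,r["centre"],.037),r["mask"].sum())
```

```text
[0.39958789 0.25820715 0.30487882] -89.38001751852705
heel 0.58 [260.8, 173.4] [0.41169985 0.27981846 0.037     ] 3958
chock 0.56 [171.9, 34.0] [0.55048039 0.36759452 0.037     ] 5229
```

View pics/d_wrist.png

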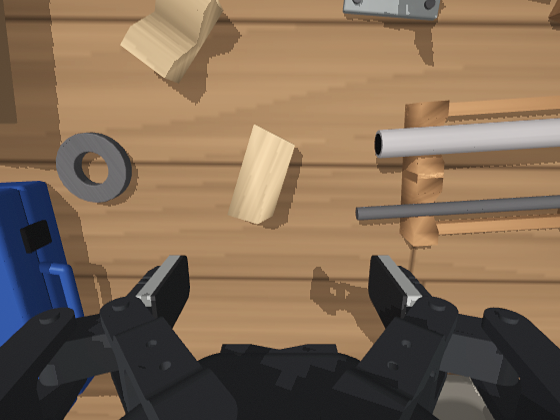

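```bash
cat >> h.py <<'E'
def taper(L,W,h0,sk,bev,cut,which=0):
    a,b=[(sk,0),(sk/2,-sk/2)][which]
    H=lambda x:h0+.14*x
    top=[(L/2,-W/2),(L/2,W/2-cut),(L/2-cut,W/2),(-L/2+a,W/2),(-L/2+b,-W/2)]
    bot=[(L/2,-W/2),(L/2,W/2-cut),(L/2-cut,W/2),(-L/2+a+bev,W/2),(-L/2+b+bev,-W/2)]
    return np.array([(x,y,H(x)) for x,y in top]+[(x,y,0) for x,y in bot])
HEEL=lambda w=0:taper(.104,.05,.037,.008,.012,.014,w)
WEDGE=lambda w=0:taper(.096,.046,.027,.012,.008,.012,w)
def box(L,W,H): return np.array([(sx*L/2,sy*W/2,z) for sx in(-1,1) for sy in(-1,1) for z in(0,H)])
CHOCK=box(.092,.05,.046)
def place(M,q):
    Rz=R.from_euler("z",q[2]).as_matrix(); z=q[3] if len(q)>3 else 0
    return M@Rz.T+np.array([q[0],q[1],z])
def fill(c,P,S=4):
    uv=proj(c,P); m=np.zeros((420,560),np.uint8)
    h=cv2.convexHull(uv.astype(np.float32))
    cv2.fillPoly(m,[np.round(h*16).astype(np.int32)],255,shift=4,lineType=cv2.LINE_AA); return m/255.
def fit(M,q0,views,free=3):
    from scipy.optimize import minimize
    def cost(q,full=False):
        t=[]
        for c,m in views:
            f=fill(c,place(M,q)); m=m.astype(float)
            t.append(1-np.minimum(f,m).sum()/np.maximum(f,m).sum())
        return t if full else sum(t)
    q0=np.array(q0,float)
    sx=np.vstack([q0]+[q0+d for d in np.diag([.015,.015,.15,.01][:len(q0)])])
    r=minimize(cost,q0,method="Nelder-Mead",options=dict(initial_simplex=sx,maxiter=400,xatol=1e-5,fatol=1e-5))
    return r.x,cost(r.x,True)
def colmask(im,nm,grow=4):
    """refine network mask with GrabCut"""
    m=np.full(nm.shape,cv2.GC_BGD,np.uint8); k=np.ones((3,3),np.uint8); n=nm.astype(np.uint8)
    m[cv2.dilate(n,k,iterations=grow)>0]=cv2.GC_PR_BGD; m[n>0]=cv2.GC_PR_FGD; m[cv2.erode(n,k,iterations=5)>0]=cv2.GC_FGD
    cv2.grabCut(np.ascontiguousarray(im[:,:,::-1]),m,None,np.zeros((1,65)),np.zeros((1,65)),4,cv2.GC_INIT_WITH_MASK)
    return (m==1)|(m==3)
E
python3 - <<'E'
from h import *
import pickle
np.set_printoptions(precision=4,suppress=True)
c=pickle.load(open("d_cam.pkl","rb"))
im=cv2.imread("pics/d_wrist.png")[:,:,::-1]
tim=cv2.imread("pics/a_top.png")[:,:,::-1]; sim=cv2.imread("pics/a_side.png")[:,:,::-1]
def near(n,l,uv):
    rs=masks_of(n,l); return min(rs,key=lambda r:np.hypot(*(np.array(r["centre"])-uv)))["mask"]
mw=near("wrist","heel",(261,173)); mt=near("top","heel",(192,230)); ms=near("side","heel",(240,291))
V=[(c,mw),(cam("top"),mt),(cam("side"),ms)]
G=[(c,colmask(im,mw)),(cam("top"),colmask(tim,mt)),(cam("side"),colmask(sim,ms))]
print([m.sum() for _,m in V],[m.sum() for _,m in G])
for name,vv in [("net",V),("grab",G)]:
  for w in (0,1):
    for y0 in (np.radians(-110),np.radians(70)):
      print(name,w,*fit(HEEL(w),[.405,.275,y0],vv[:1]),*fit(HEEL(w),[.405,.275,y0,0],vv))
q,_=fit(HEEL(1),[.405,.275,-1.9],G[:1])
o=im[:,:,::-1].copy()
uv=proj(c,place(HEEL(1),q))
cv2.polylines(o,[np.round(uv[:5]).astype(int)],1,(0,0,255),1)
cv2.polylines(o,[np.round(uv[5:]).astype(int)],1,(255,0,0),1)
cv2.imwrite("pics/d_fit.png",cv2.resize(o[100:250,200:320],(640,800))[:600])
E
```

```text
[np.int64(3958), np.int64(543), np.int64(1032)] [np.int64(3991), np.int64(491), np.int64(958)]
net 0 [ 0.4009  0.2819 -0.2956] [np.float64(0.09720085488247265)] [ 0.408   0.2788 -3.4335  0.0028] [np.float64(0.054431854283596315), np.float64(0.14249855902422714), np.float64(0.10428408434828018)]
net 0 [0.4072 0.2791 2.8374] [np.float64(0.04303946402716419)] [ 0.4019  0.2818 -0.2789 -0.0033] [np.float64(0.10082016138781413), np.float64(0.1805629185480383), np.float64(0.23287605479662477)]
net 1 [ 0.4045  0.2806 -3.44  ] [np.float64(0.06894594257812325)] [ 0.4064  0.2797 -3.445  -0.0013] [np.float64(0.06718319485975222), np.float64(0.16230702609727887), np.float64(0.11314928612920006)]
net 1 [0.4046 0.2803 2.8474] [np.float64(0.06817172225582857)] [ 0.4089  0.2798 -0.2541  0.0173] [np.float64(0.15283014224749858), np.float64(0.21279260353663587), np.float64(0.4287330568931692)]
grab 0 [ 0.4007  0.2821 -0.2975] [np.float64(0.10843180377977413)] [ 0.4078  0.2791 -3.4347 -0.0002] [np.float64(0.0381606420832844), np.float64(0.22566314025998202), np.float64(0.16581802386312305)]
grab 0 [0.4081 0.2791 2.8465] [np.float64(0.03688735381722308)] [ 0.4037  0.2809 -0.2748 -0.0006] [np.float64(0.11264962150658153), np.float64(0.24094822794035908), np.float64(0.26815783920658376)]
grab 1 [ 0.4056  0.2801 -3.4367] [np.float64(0.06088457668269909)] [ 0.4044  0.2805 -3.4448  0.0003] [np.float64(0.06440359858583589), np.float64(0.2504864747994041), np.float64(0.17724471323673985)]
grab 1 [0.4045 0.2804 2.8442] [np.float64(0.06302168782698436)] [ 0.4062  0.2818 -0.2768  0.0297] [np.float64(0.2051881797902373), np.float64(0.29854447439353105), np.float64(0.5404488648831571)]
```

View pics/d_fit.png

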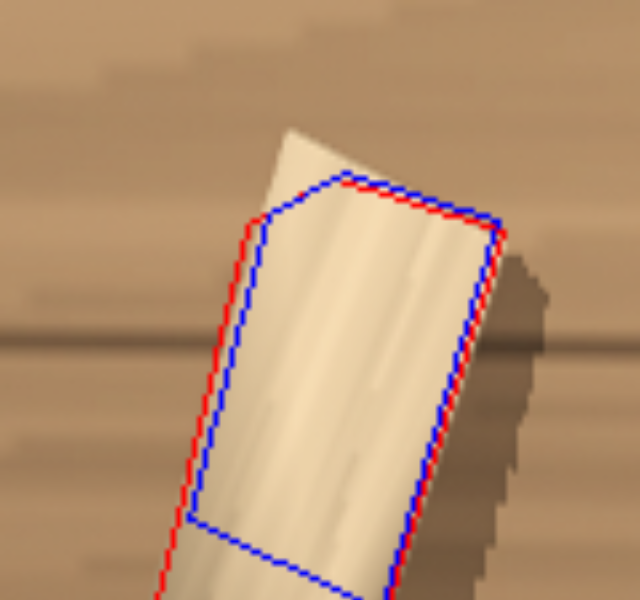

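Run:
```python
from h import *
import pickle
np.set_printoptions(precision=4,suppress=True)
c=pickle.load(open("c_cam.pkl","rb"))
S=np.array([atz(c,u,.018) for u in [(350.7,50.7),(451.5,88.5),(406.7,188.3),(312.5,156.5)]]); so=S.mean(0)
print("sole",so,[np.linalg.norm(S[i]-S[(i+1)%4]) for i in range(4)])
for z in (.006,.01):
    B=np.array([atz(c,u,z) for u in [(117.5,65),(207.1,69.8),(207.9,158.3),(124.4,154.8)]]); print("base",B.mean(0),[np.linalg.norm(B[i]-B[(i+1)%4]) for i in range(4)],[np.degrees(np.arctan2(*(B[(i+1)%4]-B[i])[[1,0]])) for i in range(4)])
k=lambda u,v:(90+u/4.8,50+v/4.8)
for n,u,z in [("tipA",k(38,83),.13),("tipA2",k(95,92),.13),("tipB",k(77,475),.13),("V",k(135,285),.102),("V2",k(180,297),.102)]: print(n,atz(c,u,z))
d=so-B.mean(0); print("line yaw",np.degrees(np.arctan2(d[1],d[0])),np.linalg.norm(d[:2]))
# top-view check
sol=masks_of("top","sole")[0]["mask"]; cc,_=cv2.findContours(sol.astype(np.uint8),0,2); r=cv2.minAreaRect(max(cc,key=cv2.contourArea)); print("top sole",atz(cam("top"),r[0],.012),r)
```

```text
sole [ 0.6158 -0.1054  0.018 ] [np.float64(0.11900828659240037), np.float64(0.11742837177954533), np.float64(0.11982736080829312), np.float64(0.1175076132610007)]
base [0.6283 0.1411 0.006 ] [np.float64(0.09912938507464313), np.float64(0.09811252472754453), np.float64(0.09970427548266683), np.float64(0.09883766939515153)] [np.float64(-93.19103974280384), np.float64(176.55303502436504), np.float64(87.22326724873567), np.float64(-3.776847167357765)]
base [0.6282 0.1396 0.01  ] [np.float64(0.09805043100081864), np.float64(0.0970446384679025), np.float64(0.09861906412854883), np.float64(0.0977618904426147)] [np.float64(-93.19103974280382), np.float64(176.55303502436507), np.float64(87.22326724873561), np.float64(-3.776847167357767)]
tipA [0.6579 0.1422 0.13  ]
tipA2 [0.6566 0.1337 0.13  ]
tipB [0.5987 0.1457 0.13  ]
V [0.6295 0.1457 0.102 ]
V2 [0.6274 0.1381 0.102 ]
line yaw -92.89749045472291 0.24533974585337656
top sole [ 0.6173 -0.1048  0.012 ] ((310.09954833984375, 164.82125854492188), (36.79520034790039, 37.53514099121094), 19.653823852539062)
```

Run:
```python
from h import *
print(get_state()["tcp_pos"],yaw(),rel([.408,.279,.15],-107.1))
```

```text
[0.40576353 0.25013802 0.30370928] -90.25482484832817 (array([-2.9 , -0.21, 15.37]), array([-0. , -0. , 16.8]))
```

>>> play_rows --pt "8.5 -2.9 -0.2 15.4 0 0 16.8" --pt "8.5 -2.9 -0.2 15.4 0 0 16.8" --pt "8.5 -2.9 -0.2 15.4 0 0 16.8" --pt "8.5 -2.9 -0.2 15.4 0 0 16.8" --pt "8.5 -2.9 -0.2 15.4 0 0 16.8" --pt "8.5 -2.9 -0.2 15.4 0 0 16.8" --pt "8.5 -2.9 -0.2 15.4 0 0 16.8"

```text
time_s: 4.67
tcp_pos: [0.4081, 0.2811, 0.1516]
tcp_rot: [-1.869, 2.521, -0.001]
wrist_force: [1.2, -0.1, 0.4]
finger_gap: 0.996
```

Run:
```python
from h import *
im,c=shot("wrist","e_wrist.png")
print(get_state()["tcp_pos"],yaw(),rel([.408,.279,.079],-107.1))
np.set_printoptions(precision=4,suppress=True)
for r in masks_of("wrist","heel")[:1]: print(r["p"],r["centre"],fit(HEEL(0),[.408,.279,2.84],[(c,r["mask"])]),fit(HEEL(0),[.408,.279,2.84],[(c,colmask(im,r["mask"]))]))
```

```text
[0.40840677 0.28148768 0.15228111] -106.888695624116 (array([ 0.27, -0.01,  7.33]), array([-0.2,  0.2,  0.2]))
0.79 [283.5, 225.4] (array([0.4088, 0.2791, 2.8397]), [np.float64(0.025253711254910716)]) (array([0.4085, 0.2792, 2.8569]), [np.float64(0.03507262639891384)])
```

View pics/e_wrist.png

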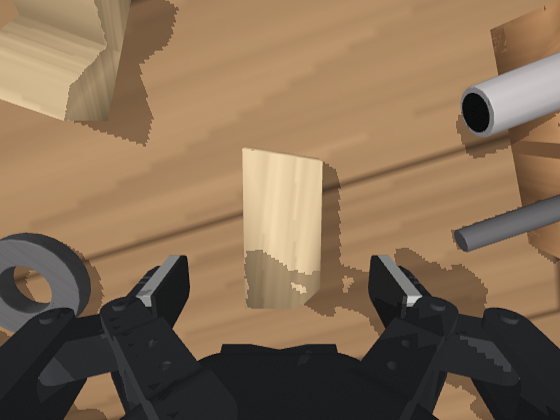

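>>> play_rows --pt "8.5 0.1 0 3.5 0 0 0" --pt "8.5 0.1 0 6 0 0 0" --pt "8.5 0.1 0 7.2 0 0 0" --pt "8.5 0.1 0 7.2 0 0 0" --pt "8.5 0.1 0 7.2 0 0 0"

```text
time_s: 5.18
tcp_pos: [0.4073, 0.2804, 0.0792]
tcp_rot: [-1.871, 2.521, -0.001]
wrist_force: [-0.5, 0.3, -0.4]
finger_gap: 0.998
```

>>> play_rows --pt "4 0 0 0 0 0 0" --pt "4 0 0 0 0 0 0" --pt "4 0 0 0 0 0 0" --pt "4 0 0 0 0 0 0" --pt "4 0 0 0 0 0 0" --pt "4 0 0 0 0 0 0"

```text
time_s: 5.68
tcp_pos: [0.4074, 0.2809, 0.0796]
tcp_rot: [-1.871, 2.52, -0.001]
wrist_force: [-0.4, -0.9, 6.3]
finger_gap: 0.578
```

Run:
```python
from h import *
im,c=shot("wrist","f_wrist.png")
s=get_state();print(s["tcp_pos"],yaw(),s["wrist_force"],s["finger_gap"]*.0854)
```

```text
[0.40740869 0.28087249 0.07960699] -106.81299593250533 [ 0.1197508  -0.73901128  7.2334562 ] 0.048919992354765185
```

View pics/f_wrist.png

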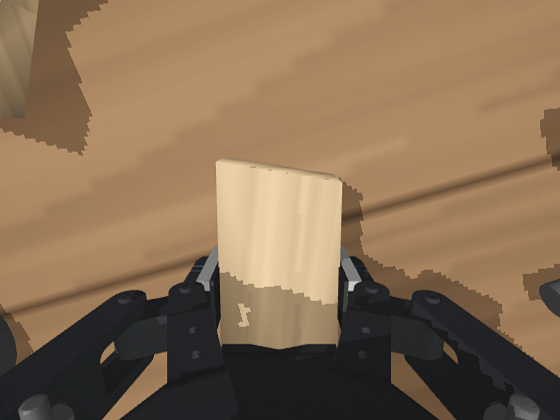

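Run:
```python
from h import *
print(rel([.616,-.1054,.25],-92.9))
```

```text
(array([ 30.9 , -31.18, -17.03]), array([ -0.2,   0.1, -13.9]))
```

>>> play_rows --pt "4 0 0 -2 0 0 0" --pt "4 0 0 -5.5 0 0 0" --pt "4 0 0 -9 0 0 0" --pt "4 0 0 -12.5 0 0 0" --pt "4 2 -2 -15 0 0 -2" --pt "4 4.5 -4.5 -17 0 0 -4" --pt "4 7 -7 -17 0 0 -6" --pt "4 10 -10 -17 0 0 -8" --pt "4 12.5 -12.5 -17 0 0 -10" --pt "4 15 -15 -17 0 0 -12"

```text
time_s: 6.57
tcp_pos: [0.507, 0.0909, 0.2483]
tcp_rot: [-2.127, 2.312, -0.002]
wrist_force: [0.8, 1.5, -1.0]
finger_gap: 0.574
```

Run:
```python
from h import *
s=get_state();print(s["tcp_pos"],s["finger_gap"]*.0854,s["wrist_force"])
print(rel([.616,-.1054,.25],-92.9))
```

```text
[0.50699003 0.09089097 0.24830324] 0.04902884216221056 [ 0.77710063  1.48738806 -1.04216612]
(array([ 18.66, -12.49,  -0.15]), array([-0. , -0. , -1.9]))
```

>>> play_rows --pt "4 2.5 -1.7 0 0 0 -1" --pt "4 5 -3.3 0 0 0 -1.9" --pt "4 8 -5.4 0 0 0 -1.9" --pt "4 11 -7.4 0 0 0 -1.9" --pt "4 14 -9.4 0 0 0 -1.9" --pt "4 16.5 -11 0 0 0 -1.9" --pt "4 18 -12 0 0 0 -1.9" --pt "4 18.6 -12.5 0 0 0 -1.9" --pt "4 18.6 -12.5 0 0 0 -1.9" --pt "4 18.6 -12.5 0 0 0 -1.9"

```text
time_s: 7.4
tcp_pos: [0.615, -0.1011, 0.2476]
tcp_rot: [-2.165, 2.275, 0.003]
wrist_force: [-0.6, 1.2, -2.0]
finger_gap: 0.571
```

Run:
```python
from h import *
im,c=shot("wrist","g_wrist.png")
s=get_state();print(s["tcp_pos"],yaw(),s["finger_gap"]*.0854,s["wrist_force"])
print(rel([.616,-.1054,.105],-92.9))
```

```text
[ 0.61495176 -0.09995717  0.24790346] -92.73415138580596 0.049013236117052675 [0.0842781  0.58526287 0.01481457]
(array([ 0.57, -0.14, 14.29]), array([0.1, 0.1, 0.2]))
```

View pics/g_wrist.png

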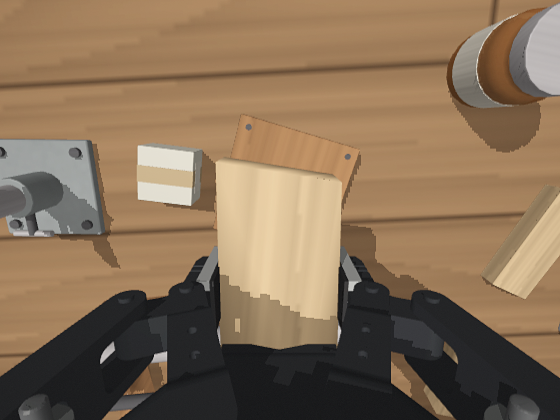

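>>> play_rows --pt "4 0.5 -0.1 3.5 0 0 0" --pt "4 0.5 -0.1 7 0 0 0" --pt "4 0.5 -0.1 10.5 0 0 0" --pt "4 0.5 -0.1 13 0 0 0" --pt "4 0.5 -0.1 14.2 0 0 0" --pt "4 0.5 -0.1 14.2 0 0 0" --pt "4 0.5 -0.1 14.2 0 0 0" --pt "4 0.5 -0.1 14.2 0 0 0"

```text
time_s: 8.12
tcp_pos: [0.6179, -0.1069, 0.1085]
tcp_rot: [-2.163, 2.273, -0.005]
wrist_force: [0.7, -0.6, -0.6]
finger_gap: 0.578
```

Run:
```python
from h import *
s=get_state();print(s["tcp_pos"],yaw(),s["wrist_force"])
print(rel([.616,-.1054,.0975],-92.9))
```

```text
[ 0.61791035 -0.10685797  0.10846991] -92.84187170460261 [ 0.65830078 -0.61094873 -0.62884867]
(array([-0.14,  0.2 ,  1.1 ]), array([-0.3,  0. ,  0.1]))
```

>>> play_rows --pt "4 0 0.1 0.3 0 0 0" --pt "4 0 0.1 0.6 0 0 0" --pt "4 0 0.1 0.8 0 0 0" --pt "4 0 0.1 0.9 0 0 0" --pt "4 0 0.1 0.9 0 0 0"

```text
time_s: 8.53
tcp_pos: [0.6154, -0.1078, 0.0977]
tcp_rot: [-2.164, 2.277, -0.001]
wrist_force: [-2.1, -0.6, 3.4]
finger_gap: 0.574
```

>>> play_rows --pt "4 0 0 0.1 0 0 0" --pt "4 0 0 0.1 0 0 0" --pt "4 0 0 0.1 0 0 0"

```text
time_s: 8.78
tcp_pos: [0.6154, -0.1078, 0.0977]
tcp_rot: [-2.164, 2.277, -0.001]
wrist_force: [-3.4, 0.5, 8.4]
finger_gap: 0.58
```

>>> play_rows --pt "6 0 0 0 0 0 0" --pt "7 0 0 0 0 0 0" --pt "8 0 0 0 0 0 0" --pt "8 0 0 0 0 0 0" --pt "8 0 0 -3 0 0 0" --pt "8 0 0 -7 0 0 0" --pt "8 0 0 -11 0 0 0" --pt "8 0 0 -14 0 0 0" --pt "8 0 0 -17 0 0 0" --pt "8 0 0 -17 0 0 0"

```text
time_s: 9.62
tcp_pos: [0.6186, -0.1075, 0.2737]
tcp_rot: [-2.158, 2.271, -0.017]
wrist_force: [0.5, 0.2, 0.2]
finger_gap: 0.938
```

Run:
```python
from h import *
import pickle
np.set_printoptions(precision=4,suppress=True)
im,c=shot("wrist","i_wrist.png")
s=get_state();print(s["tcp_pos"],yaw(),s["wrist_force"])
q0=[.616,-.107,np.radians(177.1)]
for r in masks_of("wrist","heel")[:2]:
    print(r["p"],r["centre"],fit(HEEL(0)+[0,0,.018],q0,[(c,r["mask"])]),fit(HEEL(0)+[0,0,.018],q0,[(c,colmask(im,r["mask"]))]))
# wedge fit from b image is gone for network; use grabcut polygon
print(rel([.374,-.309,.268],-90))
```

```text
[ 0.6174 -0.1075  0.2704] -92.90570204319599 [-0.5223  0.4338  0.3563]
0.76 [278.8, 197.1] (array([ 0.6169, -0.1076,  3.0926]), [np.float64(0.034059492487207854)]) (array([ 0.6164, -0.1073,  3.0819]), [np.float64(0.03310939901226562)])
0.23 [251.3, 179.6] (array([ 0.6374, -0.0814,  2.8276]), [np.float64(0.5855511919547451)]) (array([ 0.6364, -0.0807,  2.8278]), [np.float64(0.580379054460181)])
(array([21.35, 23.15, -0.12]), array([-0.2, -0. , -2.9]))
```

View pics/i_wrist.png

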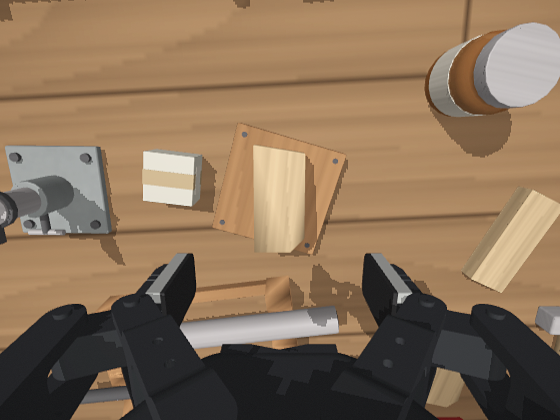

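Run:
```python
from h import *
print(get_state()["joints"],rel([.374,-.309,.25],-107))
```

```text
[ 0.39204759  0.51455718 -0.38484611  1.33769122  0.19221087  1.321921
 -1.61560151] (array([21.34, 23.16,  1.68]), array([-0.2,  0. , 14.1]))
```

>>> play_rows --pt "8.5 2.5 2.7 0 0 0 5" --pt "8.5 5 5.4 0 0 0 10" --pt "8.5 7.5 8.1 0 0 0 14" --pt "8.5 10 10.8 0 0 0 14" --pt "8.5 13 14 0 0 0 14" --pt "8.5 16 17.3 0.5 0 0 14" --pt "8.5 18.5 20 1 0 0 14" --pt "8.5 20.5 22.2 1.5 0 0 14" --pt "8.5 21.3 23.1 1.7 0 0 14" --pt "8.5 21.3 23.1 1.7 0 0 14"

```text
time_s: 10.55
tcp_pos: [0.3687, -0.3113, 0.2464]
tcp_rot: [1.857, -2.529, -0.008]
wrist_force: [-0.2, -0.2, 0.2]
finger_gap: 0.994
```

Run:
```python
from h import *
np.set_printoptions(precision=4,suppress=True)
im,c=shot("wrist","j_wrist.png")
s=get_state();print(s["tcp_pos"],yaw())
for r in masks_of("wrist","wedge"):
    print(r["p"],r["centre"],r["mask"].sum())
    if abs(atz(c,r["centre"],.03)[0]-.374)<.04:
        g=colmask(im,r["mask"]); q0=[.374,-.309,np.radians(163)]
        for w in (0,1): print(fit(WEDGE(w),q0,[(c,r["mask"])]),fit(WEDGE(w),q0,[(c,g)]),fit(WEDGE(w),[*q0[:2],q0[2]+np.pi],[(c,g)]))
        mt=min(masks_of("top","wedge"),key=lambda r:abs(r["centre"][1]-241))["mask"]; ms=min(masks_of("side","wedge"),key=lambda r:abs(r["centre"][0]-336))["mask"]
        print("3view",fit(WEDGE(0),[*q0,0],[(c,g),(cam("top"),mt),(cam("side"),ms)]))
```

```text
[ 0.3716 -0.3093  0.2471] -107.16614830442273
0.73 [273.1, 185.0] 4424
(array([ 0.3773, -0.3117,  2.833 ]), [np.float64(0.03816780171129808)]) (array([ 0.3775, -0.3113,  2.8406]), [np.float64(0.03117291274384104)]) (array([ 0.3682, -0.308 ,  5.9874]), [np.float64(0.12025676247886985)])
(array([ 0.3716, -0.3095,  2.8189]), [np.float64(0.08782562320045273)]) (array([ 0.3745, -0.3104,  2.8361]), [np.float64(0.07778798022344979)]) (array([ 0.3708, -0.3088,  5.9818]), [np.float64(0.11812061506554117)])
3view (array([ 0.3778, -0.311 ,  2.8489,  0.0012]), [np.float64(0.04110514242229313), np.float64(0.0887306174541933), np.float64(0.13937305999931782)])
0.63 [329.2, 295.6] 3607
```

View pics/j_wrist.png

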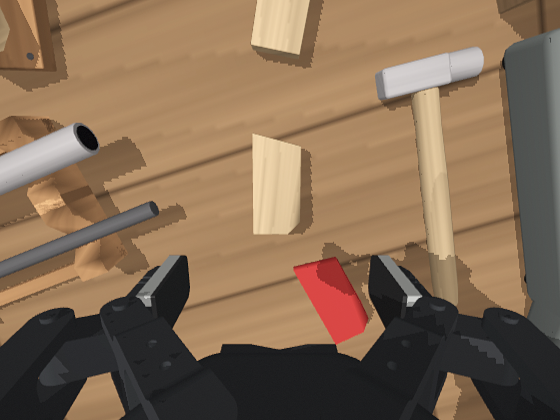

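Run:
```python
from h import *
s=get_state();print(s["tcp_pos"],yaw(),rel([.3775,-.3112,.080],-107.3))
```

```text
[ 0.37521523 -0.3069193   0.24845933] -106.71023312794831 (array([ 0.37, -0.34, 16.85]), array([0. , 0.1, 0.6]))
```

>>> play_rows --pt "8.5 0.3 -0.4 3.5 0 0 0.6" --pt "8.5 0.3 -0.4 7 0 0 0.6" --pt "8.5 0.3 -0.4 10 0 0 0.6" --pt "8.5 0.3 -0.4 10 0 0 0.6" --pt "8.5 0.3 -0.4 10 0 0 0.6" --pt "8.5 0.3 -0.4 10 0 0 0.6"

```text
time_s: 11.25
tcp_pos: [0.3786, -0.3125, 0.1504]
tcp_rot: [-1.86, 2.53, -0.004]
wrist_force: [-0.0, 0.3, 0.7]
finger_gap: 0.999
```

Run:
```python
from h import *
np.set_printoptions(precision=4,suppress=True)
im,c=shot("wrist","k_wrist.png")
s=get_state();print(s["tcp_pos"],yaw(),rel([.3775,-.3112,.080],-107.3))
for r in masks_of("wrist","wedge"):
    X=atz(c,r["centre"],.03)
    if abs(X[0]-.374)<.04:
        q,e=fit(WEDGE(0),[.377,-.311,2.84],[(c,r["mask"])]); print(q,e); print(rel([q[0],q[1],.08],np.degrees(q[2])-270))
```

```text
[ 0.3788 -0.313   0.1511] -107.40864016697945 (array([-0.15,  0.21,  7.1 ]), array([-0.3, -0.1, -0.1]))
[ 0.3776 -0.3114  2.8328] [np.float64(0.02903188711113658)]
(array([-0.17,  0.19,  7.12]), array([-0.3, -0.1,  0.2]))
```

View pics/k_wrist.png

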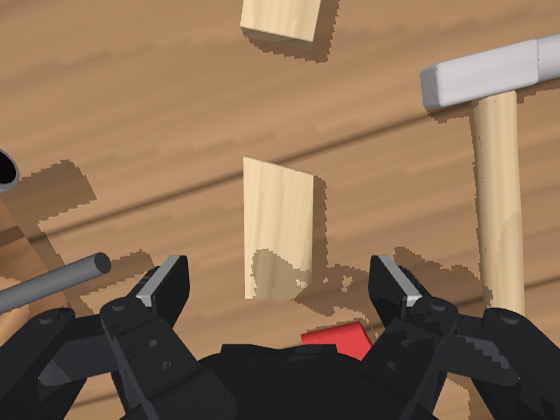

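Run:
```python
from h import *
s=get_state(); c=cam("wrist",s)
Rt=R.from_rotvec(s["tcp_rot"])
for uv in [(105,263),(305,350)]:
    X=atz(c,uv,.031); print(X, Rt.inv().apply(X-s["tcp_pos"]))
```

```text
[ 0.3911352  -0.19293538  0.031     ] [-0.1188049  0.0247236  0.1199027]
[ 0.28190271 -0.30347884  0.031     ] [0.01939716 0.09579944 0.11980062]
```

>>> play_rows --pt "8.5 0 0 2 0 0 0" --pt "8.5 0 0 2 0 0 0"

```text
time_s: 11.52
tcp_pos: [0.3765, -0.3124, 0.1287]
tcp_rot: [1.858, -2.533, -0.001]
wrist_force: [-0.9, -0.2, -0.3]
finger_gap: 0.997
```

Bar end is 119 mm off to the side, clear. Descend and grip.

>>> play_rows --pt "8.5 0 0 2.5 0 0 0" --pt "8.5 0 0 4.3 0 0 0" --pt "8.5 0 0 5 0 0 0" --pt "8.5 0 0 5 0 0 0" --pt "8.5 0 0 5 0 0 0"

```text
time_s: 11.93
tcp_pos: [0.3772, -0.3131, 0.0799]
tcp_rot: [-1.857, 2.533, -0.002]
wrist_force: [-0.0, -0.3, 0.0]
finger_gap: 0.994
```

>>> play_rows --pt "4 0 0 0 0 0 0" --pt "4 0 0 0 0 0 0" --pt "4 0 0 0 0 0 0" --pt "4 0 0 0 0 0 0" --pt "4 0 0 0 0 0 0" --pt "4 0 0 0 0 0 0"

```text
time_s: 12.43
tcp_pos: [0.3776, -0.3133, 0.0802]
tcp_rot: [-1.857, 2.533, -0.004]
wrist_force: [-0.6, 0.5, 7.5]
finger_gap: 0.525
```

Run:
```python
from h import *
im,c=shot("wrist","l_wrist.png")
im,c=shot("side","l_side.png")
s=get_state();print(s["tcp_pos"],yaw(),s["finger_gap"]*.0854,s["wrist_force"])
```

```text
[ 0.37758534 -0.31330357  0.08014973] -107.50519930287544 0.044832457654643484 [-0.59797746  0.53306745  6.56847837]
```

View pics/l_wrist.png

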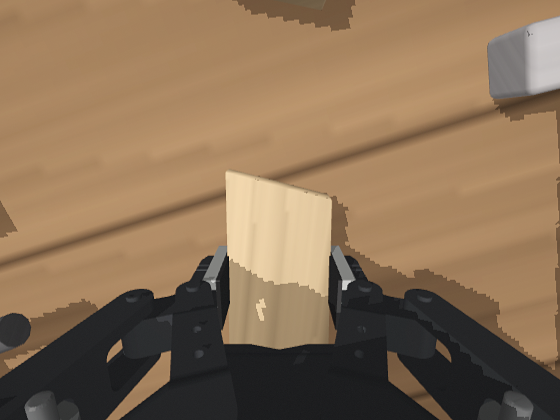

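>>> play_rows --pt "4 0 0 -2 0 0 0" --pt "4 0 0 -5.5 0 0 0" --pt "4 0 0 -9 0 0 -7" --pt "4 0 0 -12.5 0 0 -14" --pt "4 0 0 -16 0 0 -21" --pt "4 0 0 -17 0 0 -28" --pt "4 0 0 -17 0 0 -35" --pt "4 0 0 -17 0 0 -42" --pt "4 0 0 -17 0 0 -49" --pt "4 0 0 -17 0 0 -56"

```text
time_s: 13.37
tcp_pos: [0.3763, -0.3125, 0.2488]
tcp_rot: [2.833, -1.357, -0.001]
wrist_force: [0.0, 0.4, -0.7]
finger_gap: 0.525
```

Run:
```python
from h import *
s=get_state();print(s["tcp_pos"],yaw(),s["finger_gap"]*.0854)
print(rel([.5,-.21,.25],10))
```

```text
[ 0.37625064 -0.31251725  0.24877736] -51.16570265913192 0.044820149920938294
(array([ -0.23, -16.07,  -0.13]), array([  0. ,   0. , -61.2]))
```

>>> play_rows --pt "4 0 -2 0 0 0 -7" --pt "4 0 -4 0 0 0 -14" --pt "4 0 -6 0 0 0 -21" --pt "4 0 -8 0 0 0 -28" --pt "4 0 -10 0 0 0 -35" --pt "4 0 -12 0 0 0 -42" --pt "4 0 -14 0 0 0 -49" --pt "4 0 -16 0 0 0 -56" --pt "4 0 -16 0 0 0 -63" --pt "4 0 -16 0 0 0 -70"

```text
time_s: 14.2
tcp_pos: [0.5026, -0.2112, 0.2486]
tcp_rot: [-3.097, -0.519, 0.0]
wrist_force: [-0.1, -0.4, -0.7]
finger_gap: 0.518
```

Run:
```python
from h import *
s=get_state();print(s["tcp_pos"],yaw(),s["finger_gap"]*.0854)
print(rel([.6165,-.1070,.25],87.1))
```

```text
[ 0.50263167 -0.21122656  0.24859734] 19.038900059042195 0.04427903392770691
(array([14.16, -6.14, -0.13]), array([ -0.1,  -0.1, -68.1]))
```

>>> play_rows --pt "4 1.5 -0.6 0 0 0 -7" --pt "4 3 -1.2 0 0 0 -14" --pt "4 4.5 -1.9 0 0 0 -21" --pt "4 6 -2.6 0 0 0 -28" --pt "4 7.5 -3.2 0 0 0 -35" --pt "4 9 -3.9 0 0 0 -42" --pt "4 10.5 -4.5 0 0 0 -49" --pt "4 12 -5.2 0 0 0 -56" --pt "4 13.5 -5.8 0 0 0 -63" --pt "4 14.2 -6.1 0 0 0 -68"

```text
time_s: 15.03
tcp_pos: [0.618, -0.1082, 0.2483]
tcp_rot: [-2.279, -2.16, -0.002]
wrist_force: [0.9, -0.4, -0.8]
finger_gap: 0.53
```

>>> play_rows --pt "4 0 0 0 4 0 0" --pt "4 0 0 0 8 0 0" --pt "4 0 0 0 8 0 0" --pt "4 0 0 0 8 0 0" --pt "4 0 0 0 8 0 0"

```text
time_s: 15.45
tcp_pos: [0.617, -0.1103, 0.2486]
tcp_rot: [-2.212, -2.081, 0.145]
wrist_force: [-0.3, -0.1, -0.6]
finger_gap: 0.529
```

```bash
cat >> h.py <<'E'
def relR(pos,Rt):
    s=get_state(); Rb=R.from_rotvec(s["tcp_rot"])
    return np.round(Rb.inv().apply(np.array(pos)-s["tcp_pos"])*100,2),np.round(np.degrees((Rb.inv()*Rt).as_rotvec()),1)
E
python3 - <<'E'
from h import *
np.set_printoptions(precision=3,suppress=True)
im,c=shot("wrist","m_wrist.png"); shot("side","m_side.png")
s=get_state();print(s["tcp_pos"],yaw(),s["finger_gap"]*.0854,s["wrist_force"])
Rt=rot(np.radians(87.1))*R.from_rotvec([np.radians(8),0,0]); print(Rt.as_matrix())
for e in (.015,.004,0): print(e,relR([.6277,-.1079,.1342+e],Rt))
E
```

```text
[ 0.617 -0.11   0.249] 86.48349747346238 0.04494641165092695 [-0.001 -1.311 -0.865]
[[ 0.051  0.989 -0.139]
 [ 0.999 -0.05   0.007]
 [ 0.    -0.139 -0.99 ]]
0.015 (array([0.33, 2.45, 9.75]), array([ 0. , -0. , -0.6]))
0.004 (array([ 0.33,  2.6 , 10.84]), array([ 0. , -0. , -0.6]))
0 (array([ 0.33,  2.66, 11.24]), array([ 0. , -0. , -0.6]))
```

View pics/m_wrist.png

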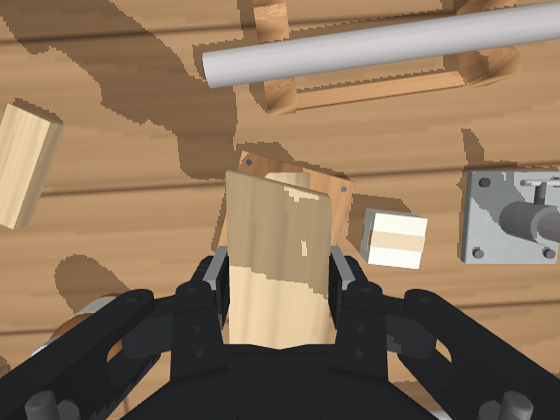

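View pics/m_side.png

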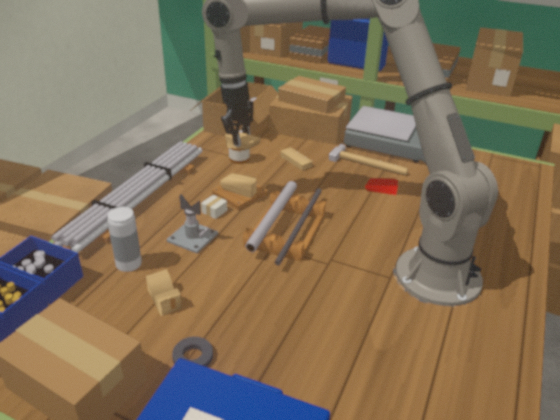

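>>> play_rows --pt "4 0.3 0.8 3.3 0 0 -0.6" --pt "4 0.3 1.6 6.6 0 0 -0.6" --pt "4 0.3 2.3 9 0 0 -0.6" --pt "4 0.3 2.45 9.7 0 0 -0.6" --pt "4 0.3 2.45 9.7 0 0 -0.6" --pt "4 0.3 2.45 9.7 0 0 -0.6" --pt "4 0.3 2.45 9.7 0 0 -0.6"

```text
time_s: 16.13
tcp_pos: [0.6291, -0.1077, 0.152]
tcp_rot: [-2.203, -2.093, 0.14]
wrist_force: [0.1, 0.9, -0.3]
finger_gap: 0.523
```

Run:
```python
from h import *
np.set_printoptions(precision=4,suppress=True)
im,c=shot("wrist","n_wrist.png"); 
s=get_state();print(s["tcp_pos"],yaw(),s["finger_gap"]*.0854,s["wrist_force"])
Rt=rot(np.radians(87.1))*R.from_rotvec([np.radians(8),0,0])
for e in (.004,0): print(e,relR([.6277,-.1079,.1342+e],Rt))
```

```text
[ 0.6292 -0.1077  0.1521] 87.07372002906861 0.04461243635416411 [ 0.5121 -0.5375 -0.95  ]
0.004 (array([-0.03,  0.04,  1.4 ]), array([ 0.3, -0.1, -0. ]))
0 (array([-0.04,  0.09,  1.79]), array([ 0.3, -0.1, -0. ]))
```

View pics/n_wrist.png

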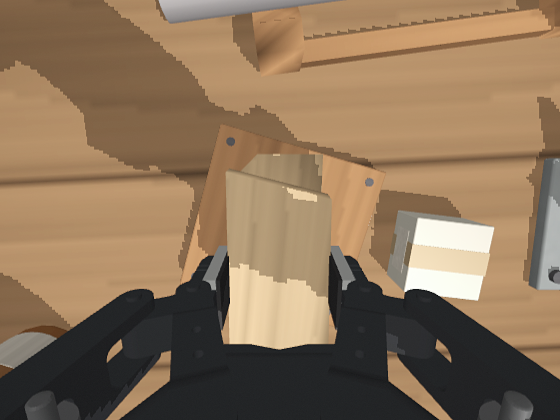

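>>> play_rows --pt "4 0.1 0 0.5 0 0 0" --pt "4 0.1 0 1 0 0 0" --pt "4 0.1 0 1.3 0 0 0" --pt "4 0.1 0 1.4 0 0 0" --pt "4 0.1 0 1.4 0 0 0"

```text
time_s: 16.6
tcp_pos: [0.6259, -0.1068, 0.1352]
tcp_rot: [-2.2, -2.091, 0.146]
wrist_force: [-0.2, -0.1, -0.5]
finger_gap: 0.525
```

>>> play_rows --pt "4 0 0 0.15 0 0 0" --pt "4 0 0 0.3 0 0 0" --pt "4 0 0 0.3 0 0 0"

```text
time_s: 16.85
tcp_pos: [0.6262, -0.1067, 0.1347]
tcp_rot: [-2.202, -2.092, 0.144]
wrist_force: [-2.3, 0.6, 6.7]
finger_gap: 0.521
```

>>> play_rows --pt "6 0 0 0 0 0 0" --pt "7 0 0 0 0 0 0" --pt "8 0 0 0 0 0 0" --pt "8 0 0 0 0 0 0" --pt "8 0 0 -2 0 0 0" --pt "8 0 0 -5 0 0 0" --pt "8 0 0 -8 0 0 0" --pt "8 0 0 -11 0 0 0" --pt "8 0 0 -13 0 0 0" --pt "8 0 0 -13 0 0 0"

```text
time_s: 17.68
tcp_pos: [0.6462, -0.107, 0.2667]
tcp_rot: [-2.206, -2.096, 0.134]
wrist_force: [0.6, 1.0, 1.0]
finger_gap: 0.935
```

Run:
```python
from h import *
np.set_printoptions(precision=4,suppress=True)
im,c=shot("wrist","o_wrist.png"); im2,c2=shot("side","o_side.png")
s=get_state();print(s["tcp_pos"],yaw(),s["wrist_force"])
# wedge tilted pose model: fit
def tilted(M): # wedge on heel: underside tilted; wedge x=-3deg, falls along +x(world)
    return R.from_euler("y",np.degrees(0.139),degrees=True).apply(M)
M=tilted(WEDGE(0))+[0,0,.055]
for r in masks_of("wrist","wedge")[:2]: print(r["p"],r["centre"],fit(M,[.6166,-.107,-.05],[(c,r["mask"])]))
for r in masks_of("wrist","heel")[:2]: print("heel",r["p"],r["centre"])
cv2.imwrite("pics/o_crop.png",cv2.resize(im2[140:230,190:310],(800,600),interpolation=cv2.INTER_CUBIC)[:,:,::-1])
```

```text
[ 0.6442 -0.1076  0.2618] 87.09634410639075 [-0.0758  0.0247 -0.7448]
0.71 [283.6, 142.0] (array([ 0.6017, -0.0969,  0.0484]), [np.float64(0.8983473395912825)])
0.69 [275.5, 199.9] (array([ 0.6153, -0.1057, -0.0564]), [np.float64(0.04965169516818313)])
heel 0.95 [285.9, 142.8]
heel 0.6 [384.0, 59.6]
```

View pics/o_wrist.png

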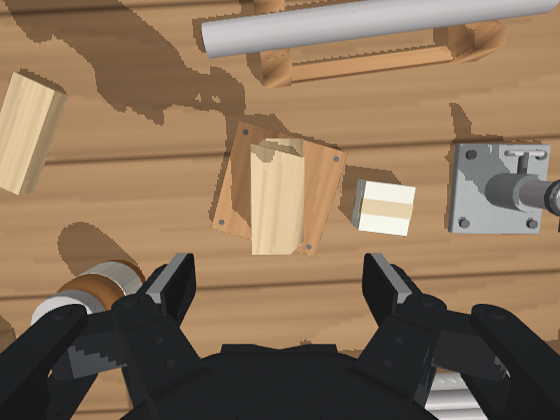

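View pics/o_crop.png

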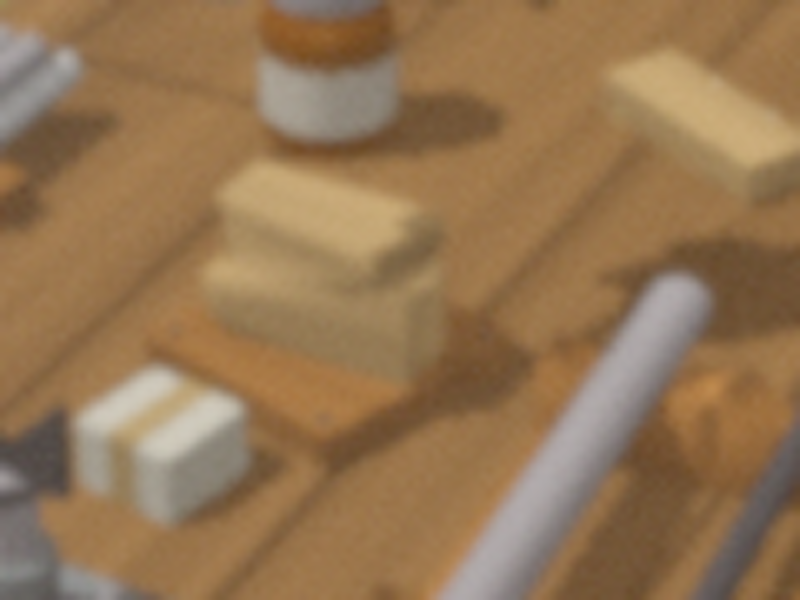

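Run:
```python
from h import *
s=get_state();print(s["tcp_pos"],s["joints"]);print(rel([.555,.36,.26],51))
Rb=R.from_rotvec(s["tcp_rot"])
for f in (.1,.2,.3,.4,.5,.6,.7,.8,.9,1):
    print(f,np.round(Rb.inv().apply(f*(np.array([.555,.36,.26])-s["tcp_pos"]))*100,1))
```

```text
[ 0.64322288 -0.10801081  0.25968819] [ 0.54988766  0.77768796 -0.85148165  1.09924905  0.52388432  1.62067312
  1.3329077 ]
(array([ 46.3 , -11.06,   1.6 ]), array([-7.9,  2.5, 36. ]))
0.1 [ 4.6 -1.1  0.2]
0.2 [ 9.3 -2.2  0.3]
0.3 [13.9 -3.3  0.5]
0.4 [18.5 -4.4  0.6]
0.5 [23.1 -5.5  0.8]
0.6 [27.8 -6.6  1. ]
0.7 [32.4 -7.7  1.1]
0.8 [37.  -8.8  1.3]
0.9 [ 41.7 -10.    1.4]
1 [ 46.3 -11.1   1.6]
```

>>> play_rows --pt "8.5 3 -0.8 0.1 -2 0 0" --pt "8.5 6.5 -1.6 0.2 -4 0.4 4" --pt "8.5 10 -2.4 0.4 -6 0.8 10" --pt "8.5 13.9 -3.3 0.5 -8 1.2 16" --pt "8.5 18.5 -4.4 0.6 -8 1.6 22" --pt "8.5 22 -5.3 0.8 -8 2 28" --pt "8.5 24 -5.8 0.8 -8 2.5 34"

```text
time_s: 18.47
tcp_pos: [0.5938, 0.1414, 0.2604]
tcp_rot: [-2.805, -1.405, -0.004]
wrist_force: [-1.0, 0.6, -0.1]
finger_gap: 0.995
```

Run:
```python
from h import *
s=get_state();print(s["tcp_pos"],yaw(),s["joints"]);print(rel([.555,.36,.26],51))
```

```text
[0.59379418 0.14141766 0.26038564] 53.203094875519064 [ 0.24082079  0.57992248 -0.7974112   1.38368852  0.40885149  1.34541193
  0.36551213]
(array([ 15.18, -16.2 ,   0.16]), array([-0.2, -0.3,  2.2]))
```

>>> play_rows --pt "8.5 2.5 -2.7 0 0 0 1" --pt "8.5 5 -5.3 0 0 0 2" --pt "8.5 8 -8.5 0 0 0 2" --pt "8.5 11 -11.7 0 0 0 2" --pt "8.5 13.5 -14.4 0 0 0 2" --pt "8.5 15.2 -16.2 0 0 0 2" --pt "8.5 15.2 -16.2 0 0 0 2" --pt "8.5 15.2 -16.2 0 0 0 2"

```text
time_s: 19.13
tcp_pos: [0.5575, 0.3555, 0.26]
tcp_rot: [-2.832, -1.36, -0.002]
wrist_force: [0.9, -0.8, 0.2]
finger_gap: 0.995
```

Run:
```python
from h import *
np.set_printoptions(precision=4,suppress=True)
im,c=shot("wrist","p_wrist.png")
s=get_state();print(s["tcp_pos"],yaw(),s["joints"])
for r in masks_of("wrist","chock")[:2]:
    g=colmask(im,r["mask"]); q0=[.56,.37,np.radians(141)]
    print(r["p"],r["centre"],fit(CHOCK,q0,[(c,r["mask"])]),fit(CHOCK,q0,[(c,g)]))
    mt=min(masks_of("top","chock"),key=lambda r:abs(r["centre"][0]-162))["mask"]; ms=masks_of("side","chock")[0]["mask"]
    print("3view",fit(CHOCK,[*q0,0],[(c,g),(cam("top"),mt),(cam("side"),ms)]))
```

```text
[0.5591 0.3532 0.2602] 51.08579848681352 [-0.1671  0.6798 -0.7676  1.2161  0.4601  1.4152  0.0046]
0.58 [291.0, 185.5] (array([0.5613, 0.3688, 2.5081]), [np.float64(0.07331890288048337)]) (array([0.5615, 0.3691, 2.5066]), [np.float64(0.06367688434769747)])
3view (array([ 0.561 ,  0.3687,  2.5025, -0.0017]), [np.float64(0.06257467367047342), np.float64(0.14210271610912828), np.float64(0.07969421490428841)])
```

View pics/p_wrist.png

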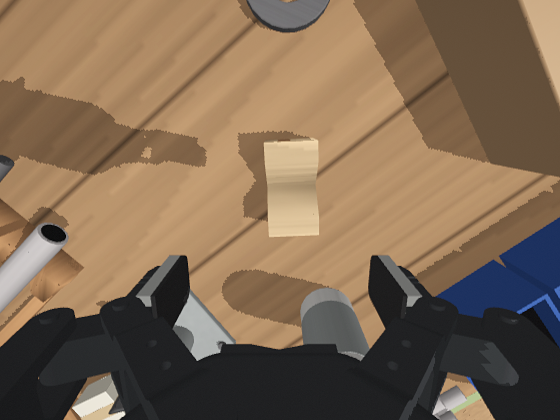

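Run:
```python
from h import *
np.set_printoptions(precision=4,suppress=True)
th=np.linspace(0,2*np.pi,24,endpoint=False)
CAN=np.array([(.032*np.cos(t),.032*np.sin(t),z) for t in th for z in(0,.155)])
ms=[(n,r) for n in("top","side") for r in masks_of(n,"can")[:2]]
for n,r in ms: print(n,r["p"],r["centre"],r["mask"].sum())
from scipy.optimize import minimize
V=[(cam("top"),min([r for n,r in ms if n=="top"],key=lambda r:abs(r["centre"][0]-180))["mask"]),(cam("side"),min([r for n,r in ms if n=="side"],key=lambda r:abs(r["centre"][0]-124))["mask"])]
f=lambda q:sum(1-(lambda f,m:np.minimum(f,m).sum()/np.maximum(f,m).sum())(fill(c,CAN+[q[0],q[1],0]),m.astype(float)) for c,m in V)
r=minimize(f,[.7,.32],method="Nelder-Mead",options=dict(initial_simplex=[[.7,.32],[.72,.32],[.7,.34]])); print(r.x,r.fun)
d=np.array([*r.x,0])-[.5613,.3688,0]; print("can in tool",rot(np.radians(53.6)).inv().apply(d),np.linalg.norm(d))
print(rel([.5614,.3689,.15],53.6))
```

```text
top 0.6 [177.3, 128.1] 704
top 0.23 [278.0, 213.5] 982
side 0.76 [121.9, 238.1] 1609
[0.7132 0.3029] 0.20893351052995623
can in tool [0.0371 0.1614 0.    ] 0.16555426458075972
(array([ 1.35, -1.07, 11.18]), array([ 0.2, -0.2, -2.8]))
```

>>> play_rows --pt "8.5 1.3 -1.1 3.5 0 0 -2.7" --pt "8.5 1.3 -1.1 7 0 0 -2.7" --pt "8.5 1.3 -1.1 10 0 0 -2.7" --pt "8.5 1.3 -1.1 11.2 0 0 -2.7" --pt "8.5 1.3 -1.1 11.2 0 0 -2.7" --pt "8.5 1.3 -1.1 11.2 0 0 -2.7"

```text
time_s: 19.93
tcp_pos: [0.5604, 0.3703, 0.1505]
tcp_rot: [2.803, 1.417, 0.008]
wrist_force: [-0.8, 0.5, 1.0]
finger_gap: 0.993
```

Run:
```python
from h import *
np.set_printoptions(precision=4,suppress=True)
im,c=shot("wrist","q_wrist.png")
s=get_state();print(s["tcp_pos"],yaw())
for r in masks_of("wrist","chock")[:1]:
    q,e=fit(CHOCK,[.561,.369,2.506],[(c,r["mask"])]); print(q,e,rel([q[0],q[1],.076],np.degrees(q[2])-90))
    q,e=fit(CHOCK,[.561,.369,2.506],[(c,colmask(im,r["mask"]))]); print(q,e,rel([q[0],q[1],.076],np.degrees(q[2])-90))
```

```text
[0.5609 0.3712 0.1522] 53.65262317687617
[0.5615 0.3695 2.5169] [np.float64(0.059142026774073986)] (array([-0.22,  0.14,  7.69]), array([ 0.2, -0.5, -0.5]))
[0.5616 0.3693 2.5087] [np.float64(0.061421030574429936)] (array([-0.23,  0.17,  7.69]), array([ 0.2, -0.5, -0.1]))
```

View pics/q_wrist.png

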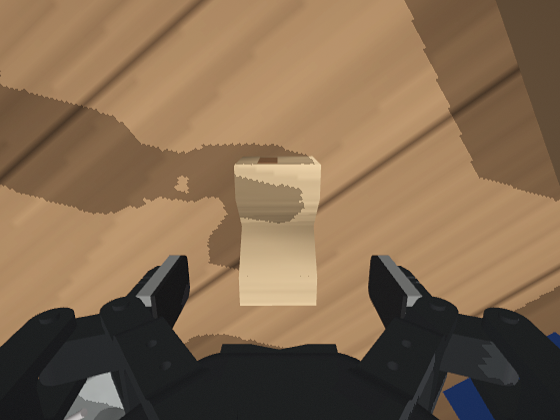

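>>> play_rows --pt "8.5 -0.1 0.1 3.5 0 0 0" --pt "8.5 -0.1 0.1 6.2 0 0 0" --pt "8.5 -0.1 0.1 7.5 0 0 0" --pt "8.5 -0.1 0.1 7.5 0 0 0" --pt "8.5 -0.1 0.1 7.5 0 0 0"

```text
time_s: 20.45
tcp_pos: [0.5608, 0.3702, 0.0763]
tcp_rot: [-2.803, -1.419, -0.01]
wrist_force: [-0.1, 0.1, 1.1]
finger_gap: 0.998
```

>>> play_rows --pt "4 0 0 0 0 0 0" --pt "4 0 0 0 0 0 0" --pt "4 0 0 0 0 0 0" --pt "4 0 0 0 0 0 0" --pt "4 0 0 0 0 0 0" --pt "4 0 0 0 0 0 0"

```text
time_s: 20.95
tcp_pos: [0.5613, 0.3708, 0.0775]
tcp_rot: [-2.802, -1.419, -0.014]
wrist_force: [0.2, 0.1, 6.0]
finger_gap: 0.575
```

Run:
```python
from h import *
im,c=shot("wrist","r_wrist.png")
s=get_state();print(s["tcp_pos"],yaw(),s["finger_gap"]*.0854,s["wrist_force"])
```

```text
[0.56127667 0.3708002  0.07749855] 53.71468046309536 0.0489070686166149 [-0.60775779  0.12107395  5.41041208]
```

View pics/r_wrist.png

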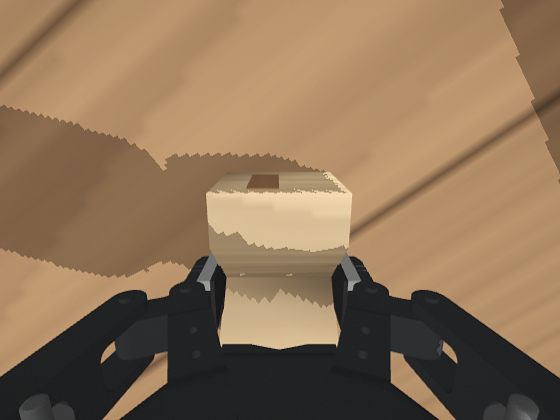

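>>> play_rows --pt "4 0 0 -2 0 0 0" --pt "4 0 0 -5.5 0 0 0" --pt "4 0 0 -9 0 0 0" --pt "4 0 0 -12.5 0 0 -4" --pt "4 0 0 -16 0 0 -9" --pt "4 0 0 -18.5 0 0 -15" --pt "4 0 0 -18.5 0 0 -21" --pt "4 0 0 -18.5 0 0 -27" --pt "4 0 0 -18.5 0 0 -33" --pt "4 0 0 -18.5 0 0 -33"

```text
time_s: 21.83
tcp_pos: [0.5593, 0.3691, 0.26]
tcp_rot: [2.281, 2.158, 0.007]
wrist_force: [-0.4, 0.6, -0.5]
finger_gap: 0.573
```

Run:
```python
from h import *
s=get_state();print(s["tcp_pos"],yaw(),s["finger_gap"]*.0854,s["joints"])
print(rel([.6158,-.106,.26],87.1),rel([.58,.13,.26],87.1))
```

```text
[0.55932714 0.36913037 0.25996519] 86.82718336712088 0.04889826862610781 [-0.14259421  0.737378   -0.89394976  1.18528101  0.55791621  1.45482373
  0.55876267]
(array([-47.13,   8.27,  -0.07]), array([ 0.2, -0.1, -0.3])) (array([-23.76,   3.39,  -0.04]), array([ 0.2, -0.1, -0.3]))
```

>>> play_rows --pt "4 -2 0.3 0 0 0 0" --pt "4 -5 0.8 0 0 0 0" --pt "4 -8.5 1.4 0 0 0 0" --pt "4 -12 2 0 0 0 0" --pt "4 -15.5 2.6 0 0 0 0" --pt "4 -19 3.2 0 0 0 0" --pt "4 -22.5 3.8 0 0 0 0" --pt "4 -26 4.5 0 0 0 0" --pt "4 -28.5 5 0 0 0 0" --pt "4 -30 5.3 0 0 0 0"

```text
time_s: 22.67
tcp_pos: [0.5959, 0.061, 0.259]
tcp_rot: [2.291, 2.143, 0.003]
wrist_force: [0.5, -0.3, -1.2]
finger_gap: 0.57
```

Run:
```python
from h import *
s=get_state();print(s["tcp_pos"],yaw(),s["finger_gap"]*.0854,s["joints"])
print(rel([.6158,-.106,.26],87.1))
```

```text
[0.59593228 0.0610486  0.25895229] 86.17597756948769 0.04868540011446667 [ 0.45900037  0.60656442 -0.94509971  1.42014415  0.49528316  1.35982388
  1.00254899]
(array([-16.54,   3.1 ,  -0.07]), array([ 0.2,  0.1, -0.9]))
```

>>> play_rows --pt "4 -2.5 0.5 0 0 0 -0.5" --pt "4 -5.5 1 0 0 0 -0.8" --pt "4 -9 1.7 0 0 0 -0.8" --pt "4 -12.5 2.4 0 0 0 -0.8" --pt "4 -15 2.8 0 0 0 -0.8" --pt "4 -16.5 3.1 0 0 0 -0.8" --pt "4 -16.5 3.1 0 0 0 -0.8" --pt "4 -16.5 3.1 0 0 0 -0.8" --pt "4 -16.5 3.1 0 0 0 -0.8"

```text
time_s: 23.42
tcp_pos: [0.6165, -0.0968, 0.2596]
tcp_rot: [-2.266, -2.176, -0.01]
wrist_force: [-0.4, 0.4, -1.2]
finger_gap: 0.576
```

Run:
```python
from h import *
shot("wrist","s_wrist.png")
s=get_state();print(s["tcp_pos"],yaw(),s["finger_gap"]*.0854,s["joints"])
for z in (.19,.172,.16): print(rel([.6158,-.106,z],87.1))
```

```text
[ 0.61654586 -0.0963691   0.25977145] 87.75011387874792 0.048942103444786 [ 0.67998831  0.65507021 -0.93406978  1.34123826  0.51759676  1.39209865
  1.29326774]
(array([-0.99, -0.07,  6.97]), array([ 0.3, -0.2,  0.6]))
(array([-1.  , -0.08,  8.77]), array([ 0.3, -0.2,  0.6]))
(array([-1.01, -0.08,  9.97]), array([ 0.3, -0.2,  0.6]))
```

View pics/s_wrist.png

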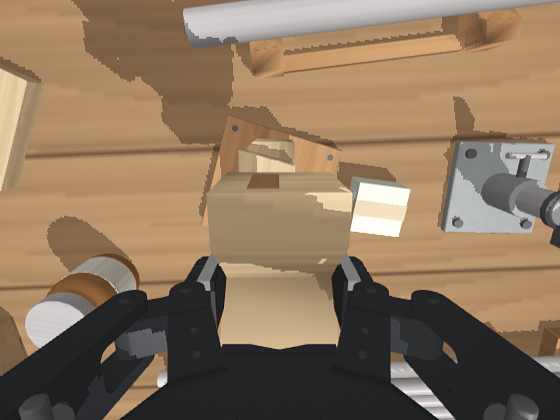

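>>> play_rows --pt "4 -0.8 -0.1 2.5 0 0 0.4" --pt "4 -0.8 -0.1 5.5 0 0 0.4" --pt "4 -0.8 -0.1 7.8 0 0 0.4" --pt "4 -0.8 -0.1 8.6 0 0 0.4" --pt "4 -0.8 -0.1 8.6 0 0 0.4" --pt "4 -0.8 -0.1 8.6 0 0 0.4" --pt "4 -0.8 -0.1 8.6 0 0 0.4"

```text
time_s: 24.05
tcp_pos: [0.617, -0.1062, 0.1756]
tcp_rot: [2.272, 2.164, 0.012]
wrist_force: [0.5, 1.3, -0.7]
finger_gap: 0.571
```

Run:
```python
from h import *
im,c=shot("wrist","t_wrist.png"); im,c=shot("side","t_side.png")
cv2.imwrite("pics/t_crop.png",cv2.resize(im[110:230,160:320],(800,600),interpolation=cv2.INTER_CUBIC)[:,:,::-1])
s=get_state();print(s["tcp_pos"],yaw(),R.from_rotvec(s["tcp_rot"]).as_matrix()[:,2],s["wrist_force"])
print(rel([.6158,-.106,.1605],87.1))
```

```text
[ 0.61697608 -0.10679232  0.175565  ] 87.15253249992033 [ 0.00834352  0.00196412 -0.99996326] [ 0.29167675  0.26341406 -0.60039641]
(array([ 0.07, -0.13,  1.51]), array([ 0.5, -0.1,  0.1]))
```

View pics/t_wrist.png

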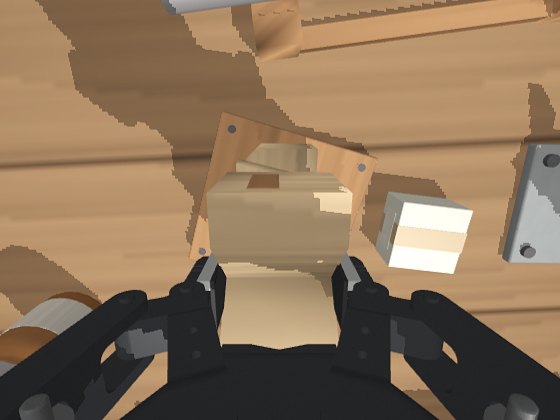

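View pics/t_crop.png

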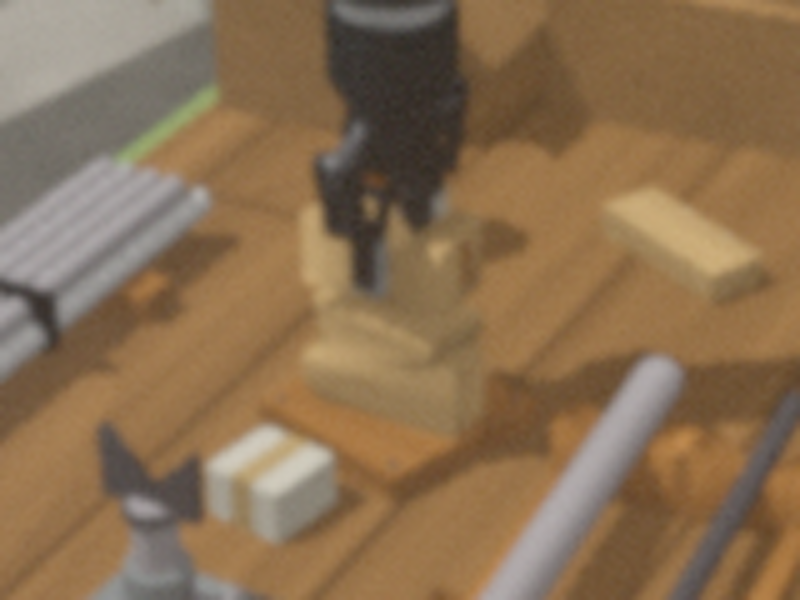

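>>> play_rows --pt "4 0 -0.1 0.4 0.4 0 0" --pt "4 0 -0.1 0.8 0.4 0 0" --pt "4 0 -0.1 1.1 0.4 0 0" --pt "4 0 -0.1 1.2 0.4 0 0" --pt "4 0 -0.1 1.2 0.4 0 0"

```text
time_s: 24.57
tcp_pos: [0.6145, -0.1076, 0.1607]
tcp_rot: [-2.274, -2.162, 0.001]
wrist_force: [-0.0, -0.1, -0.8]
finger_gap: 0.567
```

>>> play_rows --pt "4 0 0 0.1 0 0 0" --pt "4 0 0 0.2 0 0 0" --pt "4 0 0 0.2 0 0 0"

```text
time_s: 24.82
tcp_pos: [0.615, -0.1073, 0.1597]
tcp_rot: [-2.274, -2.163, -0.001]
wrist_force: [-0.2, -0.6, -0.2]
finger_gap: 0.573
```

>>> play_rows --pt "4 0 0 0.1 0 0 0" --pt "4 0 0 0.2 0 0 0" --pt "4 0 0 0.2 0 0 0"

```text
time_s: 25.07
tcp_pos: [0.6151, -0.1071, 0.1595]
tcp_rot: [-2.275, -2.164, -0.001]
wrist_force: [-3.4, -0.1, 8.1]
finger_gap: 0.569
```

>>> play_rows --pt "5.5 0 0 0 0 0 0" --pt "6.5 0 0 0 0 0 0" --pt "7.5 0 0 0 0 0 0" --pt "8 0 0 0 0 0 0" --pt "8 0 0 0 0 0 0" --pt "8 0 0 -2 0 0 0" --pt "8 0 0 -5 0 0 0" --pt "8 0 0 -8 0 0 0" --pt "8 0 0 -11 0 0 0" --pt "8 0 0 -11 0 0 0"

```text
time_s: 25.9
tcp_pos: [0.618, -0.1067, 0.2744]
tcp_rot: [2.273, 2.161, 0.014]
wrist_force: [1.6, 0.7, 1.4]
finger_gap: 0.934
```

Run:
```python
from h import *
np.set_printoptions(precision=4,suppress=True)
im,c=shot("wrist","u_wrist.png"); im2,c2=shot("side","u_side.png"); im3,c3=shot("top","u_top.png")
cv2.imwrite("pics/u_crop.png",cv2.resize(im2[110:230,160:320],(800,600),interpolation=cv2.INTER_CUBIC)[:,:,::-1])
s=get_state();print(s["tcp_pos"],yaw(),s["wrist_force"])
q0=[.6155,-.1065,-.05]
for r in masks_of("wrist","chock")[:1]:
    print(r["p"],r["centre"],fit(CHOCK+[0,0,.082],q0,[(c,r["mask"])]),fit(CHOCK,[*q0,.082],[(c,r["mask"])]),fit(CHOCK+[0,0,.082],q0,[(c,colmask(im,r["mask"]))]))
    v=[(c,r["mask"])]
    for n,cc,x in(("side",c2,(240,175)),("top",c3,(311,166))):
        l=masks_of(n,"chock")
        if l:
            b=min(l,key=lambda r:np.hypot(*(np.array(r["centre"])-x))); print(n,b["centre"],b["p"])
            if np.hypot(*(np.array(b["centre"])-x))<40: v.append((cc,b["mask"]))
    print("multi",fit(CHOCK,[*q0,.082],v))
```

```text
[ 0.615  -0.1077  0.2672] 87.12818429113634 [ 0.3258  0.4388 -0.7586]
0.69 [405.5, 46.6] (array([ 0.6155, -0.1065, -0.05  ]), [np.float64(1.0)]) (array([ 0.6155, -0.1065, -0.05  ,  0.082 ]), [np.float64(1.0)]) (array([ 0.6155, -0.1065, -0.05  ]), [np.float64(1.0)])
side [235.5, 165.3] 0.66
top [311.1, 162.3] 0.73
multi (array([ 0.6115, -0.1037, -0.0289,  0.0829]), [np.float64(1.0), np.float64(0.1341437509655492), np.float64(0.43314600976658)])
```

View pics/u_wrist.png

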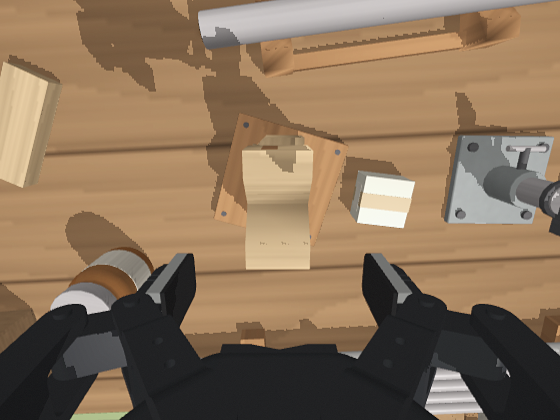

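View pics/u_crop.png

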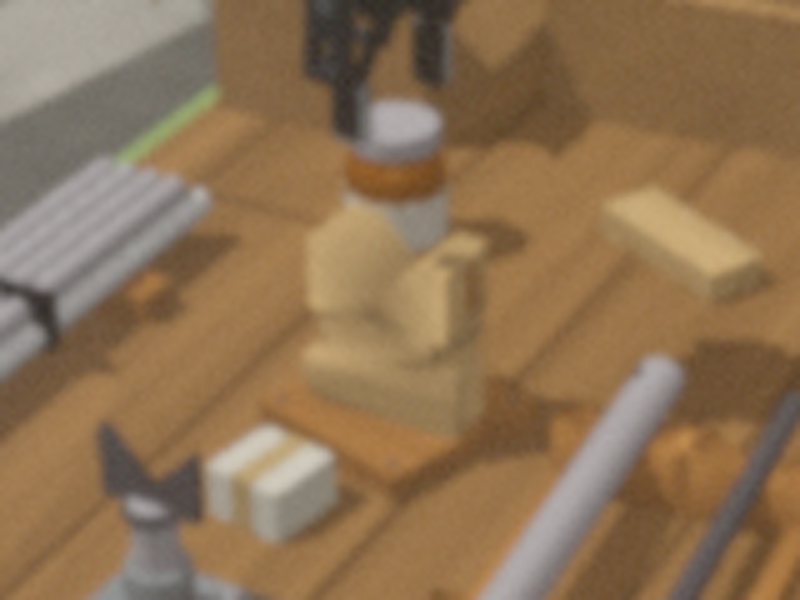

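Run:
```python
from h import *
import pickle
np.set_printoptions(precision=4,suppress=True)
s=get_state(); c=cam("wrist",s); im,c=shot("wrist","v_wrist.png"); print(c[5],yaw())
pickle.dump(c,open("v_cam.pkl","wb"))
m=fill(c,place(CHOCK,[.6155,-.1065,-.05,.082]))>.5
g=colmask(im,m,6); print(m.sum(),g.sum()); print(fit(CHOCK,[.6155,-.1065,-.05,.082],[(c,g)]),fit(CHOCK+[0,0,.082],[.6155,-.1065,-.05],[(c,g)]))
cv2.imwrite("pics/v_crop.png",cv2.resize(im[120:290,210:350],(494,600),interpolation=cv2.INTER_CUBIC)[:,:,::-1])
```

```text
[ 0.5465 -0.1043  0.3357] 87.12501409783275
9159 8605
(array([ 0.6171, -0.1067, -0.0439,  0.0775]), [np.float64(0.05478257486712945)]) (array([ 0.6161, -0.1068, -0.0556]), [np.float64(0.07576972132258408)])
```

View pics/v_crop.png

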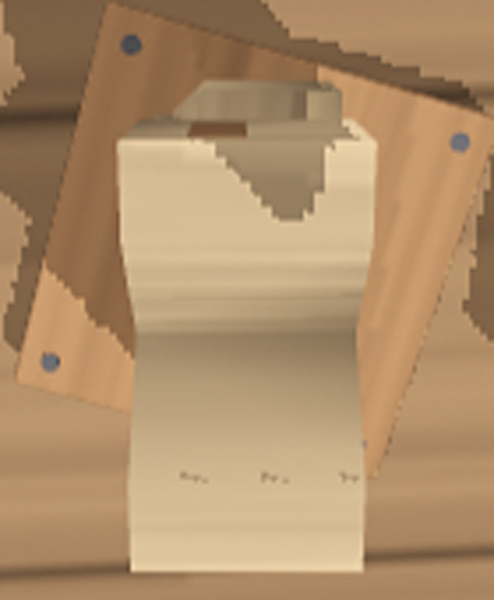

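>>> play_rows --pt "8 2 -2 -2 0 0 0" --pt "8 4 -3 -4 0 0 0" --pt "8 6 -4 -6 0 0 0" --pt "8 8 -5 -8 0 0 0" --pt "8 10 -5 -9 0 0 0" --pt "8 10 -5 -9 0 0 0" --pt "8 10 -5 -9 0 0 0" --pt "8 10 -5 -9 0 0 0" --pt "8 10 -5 -9 0 0 0"

```text
time_s: 27.0
tcp_pos: [0.5703, -0.0077, 0.356]
tcp_rot: [-2.276, -2.159, 0.005]
wrist_force: [0.2, -0.0, 0.0]
finger_gap: 0.936
```

Run:
```python
from h import *
import pickle
im,c=shot("wrist","w_wrist.png"); print(c[5],yaw(),get_state()["time_s"])
pickle.dump(c,open("w_cam.pkl","wb"))
uv=proj(c,[.6155,-.1065,.1])[0].astype(int);print(uv)
u,v=uv; a,b=max(v-70,0),max(u-60,0); print(a,b)
cv2.imwrite("pics/w_crop.png",cv2.resize(im[a:a+140,b:b+140],(600,600),interpolation=cv2.INTER_CUBIC)[:,:,::-1])
```

```text
[ 0.50250243 -0.00369431  0.42604285] 86.95662396107102 27.05
[193 232]
162 133
```

View pics/w_crop.png

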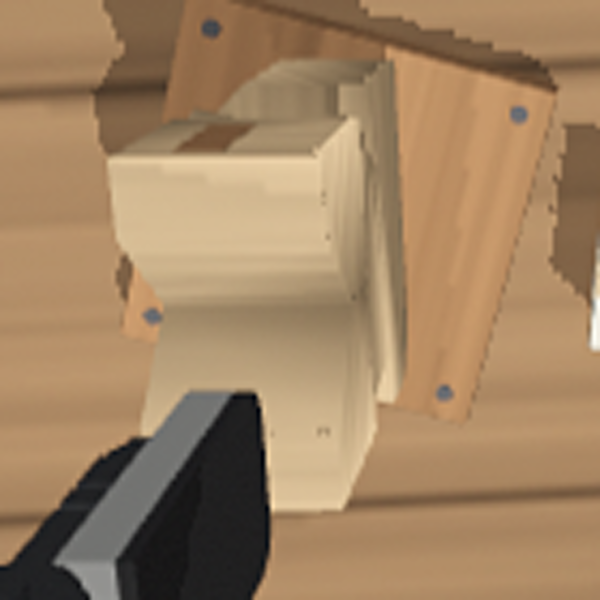

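Run:
```python
from h import *
import pickle
np.set_printoptions(precision=4,suppress=True)
v=pickle.load(open("v_cam.pkl","rb")); w=pickle.load(open("w_cam.pkl","rb"))
V=lambda x,y:(210+x/3.53,120+y/3.53); W=lambda x,y:(133+x/4.286,162+y/4.286)
a=tri([ray(v,V(118,140)),ray(w,W(108,155))]); b=tri([ray(v,V(376,140)),ray(w,W(318,155))]); d=tri([ray(v,V(364,571)),ray(w,W(345,510))])
print("nearL,nearR,farR",a,b,d)
print("len",np.linalg.norm(b-d),"pitch deg",np.degrees((d[2]-b[2])/.092),"roll",np.degrees((b[2]-a[2])/.05))
X=d-b; print("x yaw",np.degrees(np.arctan2(X[1],X[0])), "mid",(a+d)/2)
# single-view at z=.128 v
P=[atz(v,V(*p),.128) for p in [(118,140),(376,140),(364,571),(130,571)]]; P=np.array(P)
print(P.mean(0),np.linalg.norm(P[0]-P[1]),np.linalg.norm(P[1]-P[2]),np.linalg.norm(P[2]-P[3]),np.degrees(np.arctan2(*(P[2]-P[1]+P[3]-P[0])[[1,0]])))
# others
for n,cc in (("side",cam("side")),("top",cam("top"))):
    im=get_image(n); cv2.imwrite(f"pics/w_{n}.png",im[:,:,::-1])
    for l in ["chock","heel","wedge","batten","carton","tube"]:
        print(n,l,[(round(r["p"],2),np.round(r["centre"])) for r in boxes_of(n,l)[:2]])
    if n=="side":
        cv2.imwrite("pics/w_scrop.png",cv2.resize(im[125:220,180:290],(695,600),interpolation=cv2.INTER_CUBIC)[:,:,::-1])
print(get_state()["time_s"])
```

```text
nearL,nearR,farR [ 0.5685 -0.1292  0.1261] [ 0.5709 -0.0793  0.1273] [ 0.664  -0.0834  0.1265]
len 0.0931513211211218 pitch deg -0.5106304466918891 roll 1.3163141183676623
x yaw -2.499523103839259 mid [ 0.6163 -0.1063  0.1263]
[ 0.6158 -0.1064  0.128 ] 0.049644485025163464 0.09214595275441619 0.05031226547068066 -2.812784933893587
side chock [(0.74, array([236., 167.]))]
side heel [(0.8, array([239., 189.]))]
side wedge [(0.8, array([379., 183.]))]
side batten [(0.68, array([296., 158.]))]
side carton [(0.74, array([212., 206.]))]
side tube [(0.6, array([272., 221.])), (0.31, array([294., 158.]))]
top chock []
top heel []
top wedge [(0.84, array([384., 284.])), (0.31, array([255., 232.]))]
top batten [(0.93, array([392., 188.])), (0.35, array([256., 233.]))]
top carton [(0.43, array([327., 156.]))]
top tube [(0.63, array([251., 214.]))]
27.75
```

View pics/w_scrop.png

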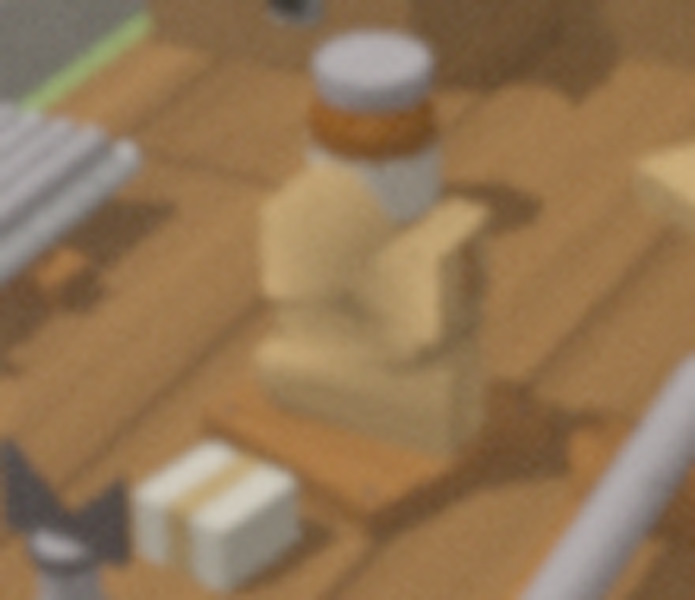

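View pics/w_top.png

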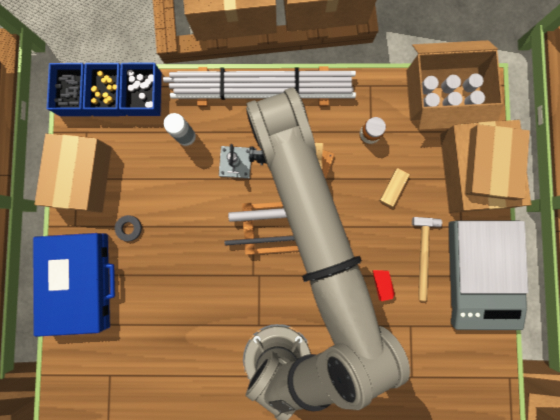

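```bash
python3 -c "
from station import *
print(hand_in())"
```

```text
the job is handed in; nothing more can be done
None
```

The second support is built and handed in at about 28 s of the 72 s. The heel is on the sole board, the wedge lies on it with its slope opposed, and the chock is on top. The gripper was open and clear of the pile at hand-in. I set each piece down until the wrist force rose by 7–8 N before letting go.

| Last check | Measured | Wanted |
|---|---|---|
| Chock distance from board middle | about 1 mm | under 30 mm |
| Chock underside height, from two views | about 80–81 mm | 78–86 mm |
| Chock tilt | 0.5° one way, 1.3° the other | under 3.4° |
| Notch direction against the stand's line | within about 0.5° | within 5.7° |
| Heel and wedge distance from board middle | 1–2 mm | under 40 mm |

- **Disagreement on height:** a fit using only one wrist view put the chock's underside at 77.5 mm. The two-view figure, the side-view fit (82.9 mm) and the height at which it made contact (about 82 mm) contradict it.
- **Failed checks:** near the end the networks did not find the chock in one wrist picture and pointed at another spot instead, so I measured its corners by hand. The arm also hid the pile from the top camera.
- **Bystanders:** the batten, carton, tube and the other bystanders looked unmoved in the final side and top pictures. I judged this by eye and did not measure it.

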